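# Walk the bench power supply into its bay and lock it

### The arm

A 6-joint arm with a two-finger parallel gripper is mounted at the origin on the work surface. World frame = base frame: x ahead of the robot, y to its left, z up, the work surface at z = 0. Lengths are in mm, angles in rad, forces in N, time in s.
With the tool pointing down it reaches from about 275 to 1000 mm from the base axis. Payload 8.4 kg.
Tool frame: the origin (TCP) lies at the very end of the fingers, on their centre line; the grasp point (between the pads) lies 19 mm behind it; y points along the fingers, x is the direction in which the jaws open and shut, and the axes are right-handed (so a half turn about y gives the same grasp; the last joint's range is limited). The gripper opens to 85 mm and grips with 20 to 120 N. Pads are 22 mm wide; open, the fingers measure 114 mm over their backs; the gripper's body (76 mm by 85 mm) begins 54 mm behind the grasp point. The pads swing forward as they close: fully open they stand 13 mm farther back than shut.
Start: joints at [-1.137, 0.353, 1.633, -0, 1.155, -0.002], TCP at [263.834, -566.586, 231.281] pointing down, gripper open.
Joint ranges: [-2.63, 2.63], [-0.92, 2.1], [0.06, 2.66], [-1.3, 4.44], [0, 2.69], [-3.02, 3.02]. Speed limits (rad/s): [2.22, 2.22, 2.79, 3.14, 3.14, 3.14].

### API

Orientations are given as [roll, pitch, yaw] about the fixed x, y, z axes, in that order (R = Rz(yaw) Ry(pitch) Rx(roll)).
In Python, from rig import r gives the robot as it stands.
- The arm moves only by the tool servo_tool, never from a script. Its argument "motion" is a list of rows, each a list of 7 numbers: the opening, from -1 (shut) to 1 (fully open), then the shift along the tool's x, y, z in m, then the turn, a rotation vector about the tool's x, y, z in units of 10 degrees (1.0 is 10 degrees). A call has 1 to 12 rows; each row is the pose to reach, as a shift and turn from the pose commanded when the call began, along the tool's axes at that moment; what a row does not reach only later rows make up. A row lasts 1/8 s, in which the tool goes at most 62.5 mm and 10.7 degrees, less where a joint would pass 70% of its speed; a pose out of reach is approached as far as the arm can. A call with a gripper value outside its range is refused whole. The fingers move at their own pace and stop on an object; "grip_force" is the grip in N (left out, the last holds). Time passes only in rows, so rows that repeat a pose let the fingers close. It gives the time, the measured TCP pose, the force and the opening at its end, in the units of the state.
- r.sense(): the state, without advancing time (a new reading comes with each control period).
- r.grab_frame(name): name is "scene" or "top" or "wrist"; returns the picture (480x640x3 uint8, red, green, blue); there is no depth.
- r.calibration(name): a dict with "fx", "fy", "cx", "cy" (pixels), "R" (3x3) and "t" (3): a world point X has camera coordinates R X + t; the wrist camera has in their place "mount" (4x4, takes a point from camera to tool coordinates, whose origin is the TCP and whose axes are the tool frame's). Camera axes: x right, y down, z forward; pixel columns grow to the right and rows downward; lengths in mm; the calibration is good to about 2 mm. A picture is of the moment at which its call begins: read the wrist's pose just before it. calibration takes no time and is no camera call.
- r.sign_off(): hands the job in, once; it reports no verdict.
The state is a dict: "clock": time; "qpos": joint angles; "qvel": joint speeds; "joint_efforts": joint torques, N m; "eef_pos": TCP position; "tcp_rot": TCP orientation; "contact_force": force on the tool from outside, world axes, zero at the start; "wrist_torque": the same for the moment, N m; "opening": opening from 0.0 (shut) to 1.0 (fully open).
Only numpy, scipy, OpenCV 4.12 (cv2) and the standard library are available. Lean on these libraries where they do the work, as an engineer would, in place of code of your own. Each camera call takes 0.05 s, during which the arm holds its last target. There are 200 camera calls.

### The job

Walk the grey power supply forward along the table into its bay by pushing its two blue rear bumpers in turn, the left one first and only one at a time, in steps short enough that it never skews more than 15 degrees from the bay and never touching the control panel between the bumpers. When it stands square and fully home against the end stop, swing the blue keeper arm fully shut behind it, let go, and leave everything else on the table where it is.

Things in the scene. Friction and masses are not known exactly. Their poses are not given: they have to be found in the camera images.
- bay: Docking bay fixed to the table, placed and turned differently each time. Frame: x from its mouth to its end stop (roughly away from the robot), y left, z up; origin on the table at the centre of where the supply's footprint is when home. Aluminium side rails 20 mm high from x = -30 to +70 mm, inner faces at y = +-97 mm, with mouths flared outwards back to x = -65 mm.
- bay_stop (a point): Middle of the inner face of the bay's aluminium end stop, at (+55, 0, 15) mm in the bay's frame. The stop is 30 mm high, 240 mm wide.
- bay_bar (a point): Middle of the underside of the yellow gantry bar across the bay's mouth, at (-50, 0, 140) mm in the bay's frame: bar x = -67 to -32 mm, 30 mm thick, a lamp to 225 mm on its right end, 24 mm posts at y = +-152 mm. It hangs over the home place of the rear bumpers: only a tool leaning back towards the robot, tips forward under the bar, can push them there.
- supply: Grey power supply, 170 mm wide (y), 110 deep (x), 73 high, 0.6-0.95 kg, in front of the bay mouth, a little skewed. Origin on the table at its footprint's centre, x to its leading face (+55 mm), y left. Slides on 4 feet under 4-12 N; a forward push on one rear corner yaws it about 1 rad per 0.18 m of corner travel, about a point just past the other side. Home: its frame coincides with the bay's.
- bumper_left: Blue bumper on the supply's left rear (robot-side) corner: 15 x 26 x 62 mm, origin at its centre, 39 mm above the table, at (-47.5, +72) mm in the supply's frame; axes as the supply. Its push face is 7.5 mm behind the origin (supply x = -55 mm), 10 mm proud of the panel.
- bumper_right: The same on the right rear corner, at (-47.5, -72) mm.
- panel: Black control panel with green display, two white knobs and two sockets, in the middle of the supply's rear (robot-side) face between the bumpers: 112 x 60 mm, recessed 10 mm (knobs 5 mm) behind the push faces. Delicate: not to be touched. Its origin is that of the supply.
- keeper (a joint): Angle of the blue keeper arm about its upright pivot left of the bay mouth: starts at 0 to 0.6 rad (swung out), grows counter-clockwise seen from above; 2.618 = shut (hard stop), arm across the mouth, its black rubber pad 6 mm behind the left bumper of a supply that is home. Arm direction in the bay's frame: 120 degrees + this angle (from x towards y). Stays where left; friction 0.06 N m.
- keeper_peg (a point): Grip point on the axis of the arm's upright steel peg, 70 mm above the table: 15 mm diameter, 90 mm from the pivot, standing from 42 mm (top of the arm) to 88 mm above the table. The arm is 12 mm wide, 30 to 42 mm above the table. When shut the peg is at (-91, +40) mm in the bay's frame, 36 mm behind the bumpers' push face at home.
- keeper_pivot (a point): Point on the keeper's pivot axis, 70 mm above the table, at (-91, +130) mm in the bay's frame.
- screwdriver: Bystander, to be left alone: orange-handled screwdriver lying on the table, about 160 mm long, 30 mm high. Origin at its underside, near its centre.
- valve: Bystander, to be left alone: black pneumatic valve block 110 x 30 x 60 mm (with brass fittings on its ends and a grey coil on top). Origin at its underside, near its centre.
- mouse: Bystander, to be left alone: black computer mouse 100 x 60 x 29 mm. Origin at its underside, near its centre.
- stripper: Bystander, to be left alone: wire stripper with two yellow handles, lying, about 165 x 75 x 14 mm. Origin at its underside, near its centre.
- cylinder_unit: Bystander, to be left alone: small metal air cylinder lying down, about 95 x 24 x 24 mm. Origin at its underside, near its centre.
There are look-alikes about, which are no part of the job. Of the things that look like the supply, the middle-sized one is meant.

How it is judged:
By the outcome, as a careful person would: the job done as asked, in the order asked, and still so for the second after the job is handed in, with the robot touching nothing.
It also fails if it takes over 72 s, if anything falls off the work surface, if the arm or the gripper's body presses on something with over 40 N, if the wrist force passes 120 N, or if a joint passes its speed limit or range.

## Working session

There is one attempt and no reset: what is moved stays moved. The work goes in short steps, Python scripts to look and compute and a tool call to move; the robot and the scene stay as the last step left them, time stands still between calls to the robot, and variables do not carry over. Pictures are saved under pics/ and viewed, on a budget of 10 in all, crops included, one or two more only if the job needs it, and the job is handed in when it is done.

Besides the shell and the picture viewer there is one more tool, called after "Emit:" as name([rows], argument=value, ...), one row to a line, values as JSON. servo_tool: Moves the arm, as the interface text tells. Its arguments: {"type":"object","properties":{"motion":{"type":"array","items":{"type":"array","items":{"type":"number"}}},"grip_force":{"type":"number"}},"required":["motion"]}

```bash
mkdir -p pics; ls
python3 - <<'E'
from rig import r
import cv2,numpy as np
s=r.sense();print(s)
a=r.grab_frame("scene");b=r.grab_frame("top")
cv2.imwrite("pics/scene0.png",a[:,:,::-1]);cv2.imwrite("pics/top0.png",b[:,:,::-1])
for n in("scene","top","wrist"):print(n,r.calibration(n))
E
```

```text
pics
{'clock': 0.0, 'qpos': array([-1.13739798e+00,  3.53673858e-01,  1.63411413e+00,  2.81340097e-05,
        1.15524768e+00, -2.37404592e-03]), 'qvel': array([ 9.07691764e-04, -1.39490955e-03, -3.55697748e-05,  1.59624821e-03,
       -9.04361235e-04, -1.86620175e-03]), 'joint_efforts': array([ 9.45176362e-04, -6.05254555e+01, -3.42063117e+01,  1.97244804e-04,
        9.39247780e-03,  2.07114232e-05]), 'eef_pos': array([ 263.63940536, -566.14197372,  230.55420536]), 'tcp_rot': array([-1.57076718e+00,  1.44295207e-03, -1.13503529e+00]), 'contact_force': array([-0.15612097,  0.55335149, -0.50517609]), 'wrist_torque': array([ 0.0221523 ,  0.00575354, -0.0351782 ]), 'opening': 0.9981805165855334}
scene {'fx': 470.91362954776486, 'fy': 470.91362954776486, 'cx': 320.00369895102585, 'cy': 241.2769045142794, 'R': array([[-0.38010415,  0.92486227,  0.01227268],
       [ 0.68966167,  0.29223213, -0.66254597],
       [-0.61635024, -0.24337248, -0.7489207 ]]), 't': array([ 144.40265982, -303.73798723, 1404.91004275])}
top {'fx': 443.56547863858503, 'fy': 443.56547863858503, 'cx': 320.14864308017656, 'cy': 237.0447304296598, 'R': array([[-0.00933705, -0.9999319 ,  0.00700155],
       [-0.99049428,  0.00828752, -0.13730405],
       [ 0.13723668, -0.00821701, -0.9905042 ]]), 't': array([ 34.16266631, 551.40340203, 988.25372942])}
wrist {'fx': 338.3070559466279, 'fy': 338.3070559466279, 'cx': 322.2428067468701, 'cy': 235.64721279127247, 'mount': array([[ 9.99999689e-01, -2.04844411e-04,  7.61090656e-04,
         2.44789240e-01],
       [-7.87241837e-04, -3.06570453e-01,  9.51847644e-01,
        -1.41413456e+02],
       [ 3.83472372e-05, -9.51847948e-01, -3.06570519e-01,
         7.81159700e+01],
       [ 0.00000000e+00,  0.00000000e+00,  0.00000000e+00,
         1.00000000e+00]])}
```

View pics/top0.png

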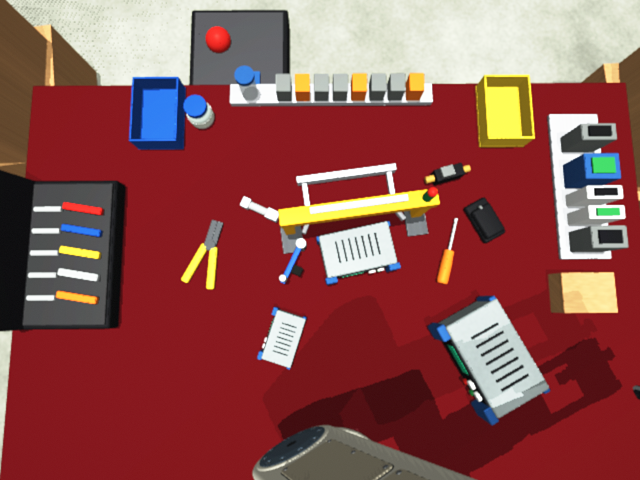

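View pics/scene0.png

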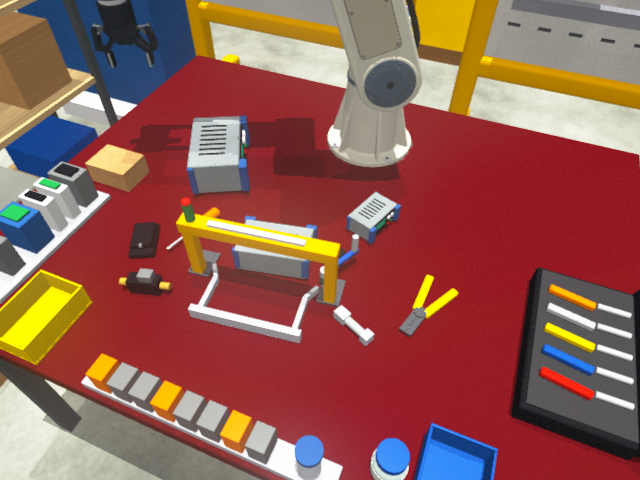

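The top view shows three supply look-alikes: large at (490,360), middle at (358,252) and small at (283,337). The middle one, in front of the bay mouth, is the one meant. The stop is at (297,180)–(395,167) and the keeper at about (292,260).

Run:
```python
import cv2
a=cv2.imread("pics/top0.png")[155:305,230:430];cv2.imwrite("pics/topc.png",cv2.resize(a,None,fx=4,fy=4,interpolation=cv2.INTER_CUBIC))
a=cv2.imread("pics/scene0.png")[190:350,170:390];cv2.imwrite("pics/scenec.png",cv2.resize(a,None,fx=3.6,fy=3.6,interpolation=cv2.INTER_CUBIC))
```

```text
(no output)
```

View pics/topc.png

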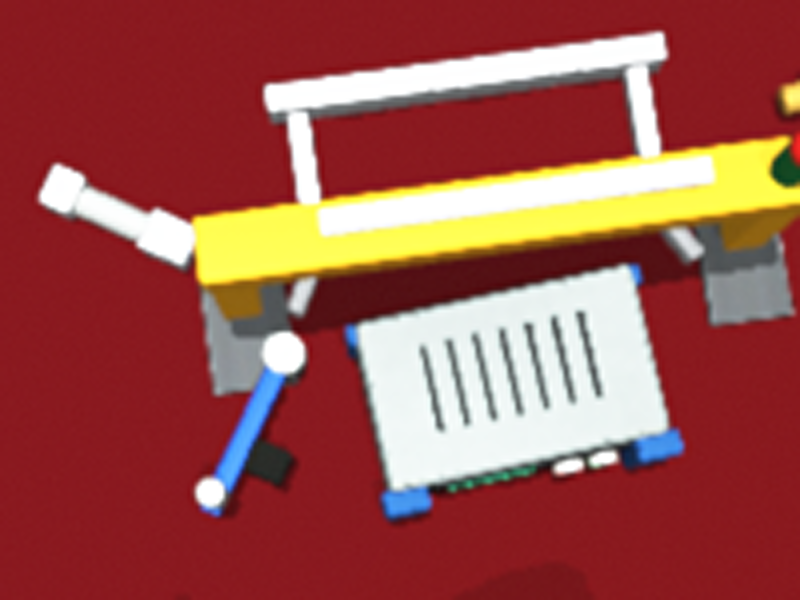

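View pics/scenec.png

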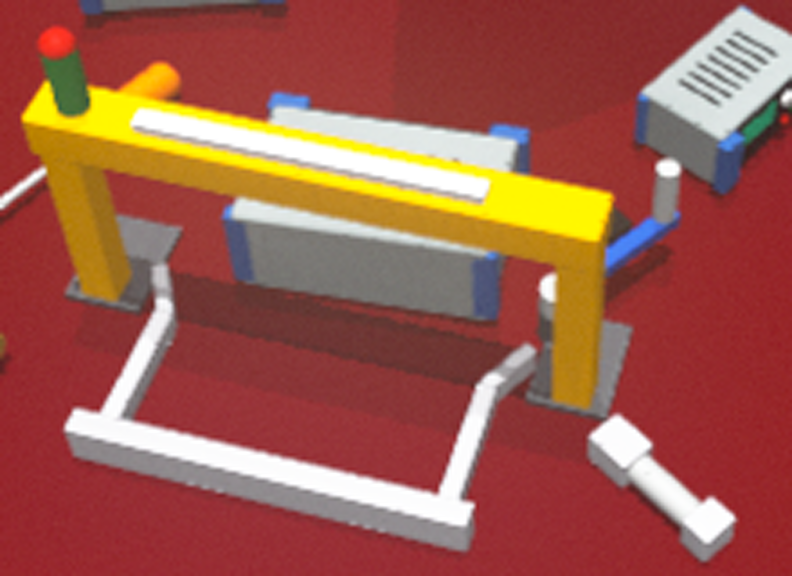

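The crops show the bumpers' rear ends at (391,518) and (683,455), the peg top at (211,490) and the pivot top at (285,352). The stop's inner edge runs (269,110)–(667,62) in the top crop. Next I fit the poses.

```bash
cat > h.py <<'E'
import numpy as np
from scipy.optimize import least_squares
from scipy.spatial.transform import Rotation as Ro
def proj(c,X):
    p=np.asarray(X,float)@c["R"].T+c["t"]; return np.c_[c["fx"]*p[:,0]/p[:,2]+c["cx"],c["fy"]*p[:,1]/p[:,2]+c["cy"]]
def w(pose,P):
    x,y,a=pose;P=np.atleast_2d(np.asarray(P,float));R=np.array([[np.cos(a),-np.sin(a)],[np.sin(a),np.cos(a)]])
    return np.c_[P[:,:2]@R.T+[x,y],P[:,2]]
def fit(obs,p0=(550,0,.1)):
    # obs: list of (cam, point, pixel)
    f=lambda p:np.concatenate([(proj(c,w(p,P))[0]-uv) for c,P,uv in obs])
    s=least_squares(f,p0,loss='soft_l1',x_scale=[10,10,.05]);return s.x,f(s.x).reshape(-1,2)
def wristcal(r,s):
    c=r.calibration("wrist");R=Ro.from_euler('xyz',s["tcp_rot"]).as_matrix();M=c["mount"]
    Rc=R@M[:3,:3];tc=R@M[:3,3]+s["eef_pos"];c=dict(c);c["R"]=Rc.T;c["t"]=-Rc.T@tc;return c
def tri(o):
    return least_squares(lambda X:np.concatenate([proj(c,[X])[0]-uv for c,uv in o]),[550,0,50],x_scale=10)
E
python3 - <<'E'
from rig import r
from h import *
T=r.calibration("top");S=r.calibration("scene")
t=lambda u,v:np.array([230+u/4-.4,155+v/4-.4]);s=lambda u,v:np.array([170+u/3.6-.4,190+v/3.6-.4])
peg=tri([(T,t(211,492)),(S,s(667,168))]);piv=tri([(T,t(285,352)),(S,s(553,287))])
print("peg",peg.x,peg.fun,"piv",piv.x,piv.fun)
pt=piv.x[2]
b,e=fit([(T,(55,120,30),t(269,111)),(T,(55,-120,30),t(667,62)),(T,(-91,130,pt),t(285,352)),(S,(-91,130,pt),s(553,287)),
 (T,(-67,0,170),t(498,240)) ])
print("bay",b,np.degrees(b[2]),e.round(1).tolist())
p,e=fit([(T,(-55,85,8),t(391,518)),(T,(-55,-85,8),t(683,455)),(S,(55,85,6),s(495,318)),(S,(55,-85,6),s(232,281)),(T,(55,83,73),t(357,322)),(T,(55,-83,73),t(633,266))])
print("sup",p,np.degrees(p[2]),e.round(1).tolist())
d=(peg.x-piv.x)[:2];print("arm len",np.hypot(*d),"keeper deg",np.degrees(np.arctan2(d[1],d[0])-b[2])-120)
i=w((0,0,-b[2]),[p-b])[0];print("supply in bay",i, np.degrees(p[2]-b[2]))
print(w(b,[(-91,130,0),(-50,0,140),(-91,40,70)]))
E
```

```text
peg [456.73311028 113.058227    83.44972409] [-0.06195132  0.02112134 -0.06607411 -0.00093532] piv [538.79149415  73.04025658  42.59984802] [ 0.32502961 -0.1207011   0.32774333  0.01501822]
bay [ 6.44673707e+02 -4.25242717e+01  1.24398164e-01] 7.1274897735809875 [[-0.1, -0.1], [0.3, -0.7], [-0.6, 0.1], [1.3, 0.1], [5.9, 0.2]]
sup [ 5.14416692e+02 -5.75270842e+01  2.20457399e-01] 12.631278504320155 [[-0.1, 0.9], [-3.0, 0.1], [-0.4, 0.1], [-0.9, -0.3], [-1.4, 0.6], [1.5, -2.0]]
arm len 91.29631055231874 keeper deg 26.87509226834115
supply in bay [-1.31111969e+02  1.27509532e+00  9.60592347e-02] 5.503788730739168
[[538.24682374  75.18009718   0.        ]
 [595.06008128 -48.72815019 140.        ]
 [549.41380509 -14.12442973  70.        ]]
```

```bash
cat >> h.py <<'E'
BAY=np.array([644.67,-42.52,0.1244])
def R_lean(deg,yaw=None):
    a=BAY[2] if yaw is None else yaw; l=np.radians(deg);f=np.array([np.cos(a),np.sin(a),0]);u=np.array([0,0,1.])
    y=f*np.sin(l)-u*np.cos(l);x=np.cross(u,f);return np.c_[x,y,np.cross(x,y)]
def goto(s,pos,R):
    R0=Ro.from_euler('xyz',s["tcp_rot"]).as_matrix()
    print("shift m",(R0.T@(np.array(pos)-s["eef_pos"])/1e3).round(4),"turn",(np.degrees(Ro.from_matrix(R0.T@R).as_rotvec())/10).round(2))
def tobay(X): 
    return w((0,0,-BAY[2]),[np.r_[np.array(X)[:2]-BAY[:2],X[2]]])[0]
E
python3 - <<'E'
from rig import r
from h import *
s=r.sense()
sup=(514.4,-57.5,.2205)
p=w(sup,[(-110,78,170)])[0];print(p)
goto(s,p,R_lean(0));goto(s,p,R_lean(25))
T=r.calibration("top")
def ray(u,v,z):
    d=T["R"].T@np.array([(u-T["cx"])/T["fx"],(v-T["cy"])/T["fy"],1]);c=-T["R"].T@T["t"];return (c+d*(z-c[2])/d[2]).round()
print("small psu",ray(259,360,0),ray(305,315,0),"screwdriver",ray(442,282,10),ray(456,220,10))
E
```

```text
[390.00332815  -5.44744932 170.        ]
shift m [-0.4549  0.0612  0.3513] turn [-1.000e-02 -1.622e+01 -0.000e+00]
shift m [-0.4549  0.0612  0.3513] turn [ -0.56 -15.86  -3.52]
small psu [272. 173.   0.] [373.  66.   0.] screwdriver [ 447. -256.   10.] [ 594. -297.   10.]
```

Emit:
servo_tool([
  [-1, -0.04, 0, 0.03, 0, -1, 0],
  [-1, -0.08, 0, 0.06, 0, -2, 0],
  [-1, -0.12, 0, 0.09, 0, -3, 0],
  [-1, -0.16, 0, 0.12, 0, -4, 0],
  [-1, -0.2, 0, 0.15, 0, -5, 0],
  [-1, -0.24, 0, 0.18, 0, -6, 0],
  [-1, -0.28, 0, 0.21, 0, -7, 0],
  [-1, -0.32, 0, 0.24, 0, -8, 0],
  [-1, -0.36, 0, 0.27, 0, -9, 0],
  [-1, -0.4, 0, 0.3, 0, -10, 0],
  [-1, -0.44, 0, 0.34, 0, -11, 0],
  [-1, -0.455, 0, 0.35, 0, -12, 0],
], grip_force=20)

```text
clock: 1.6
eef_pos: [389.6, -3.9, 231.3]
tcp_rot: [-1.571, -0.001, 0.968]
contact_force: [-0.1, -0.7, 0.4]
opening: -0.002
```

Run:
```python
from rig import r
from h import *
s=r.sense();print(s["qpos"].round(3),s["eef_pos"],s["clock"],s["opening"])
goto(s,(395,-5,140),R_lean(25))
```

```text
[-1.400e-02 -2.900e-02  2.099e+00  1.000e-03  1.072e+00 -9.820e-01] [389.60194631  -3.86263785 231.30644297] 1.6 -0.002023666030233811
shift m [ 0.0021  0.0913 -0.0051] turn [-2.39 -4.1  -0.91]
```

Emit:
servo_tool([
  [-1, 0.0, 0.02, 0, -0.5, -0.9, -0.2],
  [-1, 0.001, 0.04, -0.002, -1.1, -1.8, -0.4],
  [-1, 0.002, 0.06, -0.004, -1.6, -2.7, -0.6],
  [-1, 0.002, 0.08, -0.005, -2.1, -3.6, -0.8],
  [-1, 0.002, 0.091, -0.005, -2.39, -4.1, -0.91],
  [-1, 0.002, 0.091, -0.005, -2.39, -4.1, -0.91],
])

```text
clock: 2.35
eef_pos: [392.6, -7.8, 139.0]
tcp_rot: [-2.006, 0.0, 1.688]
contact_force: [0.8, 0.0, 0.6]
opening: -0.003
```

Run:
```python
from rig import r
from h import *
import cv2
s=r.sense();print(s["qpos"].round(3),s["eef_pos"],s["tcp_rot"],s["clock"],s["contact_force"])
cv2.imwrite("pics/w1.png",r.grab_frame("wrist")[:,:,::-1])
```

```text
[-0.104 -0.052  2.479  0.314  0.304 -2.073] [392.57916986  -7.75293821 139.00320435] [-2.00576363e+00  4.98918907e-05  1.68765487e+00] 2.35 [0.81151362 0.03681244 0.63101662]
```

View pics/w1.png

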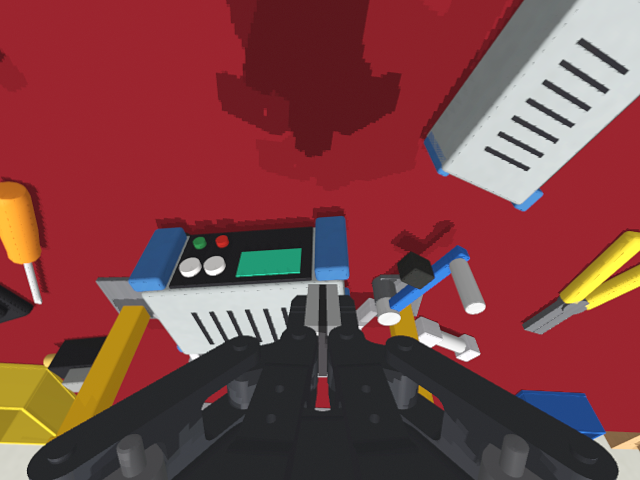

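The supply is seen upside down: left bumper's rear face spans (316–349, 216–267), right bumper's (131–187, 228–278), and the panel lies between them. The fingertip at (322,290) is over the supply side.

Run:
```python
from rig import r
from h import *
s=r.sense();W=wristcal(r,s);T=r.calibration("top");S=r.calibration("scene")
t=lambda u,v:np.array([230+u/4-.4,155+v/4-.4]);q=lambda u,v:np.array([170+u/3.6-.4,190+v/3.6-.4])
a=np.array
o=[(W,(-55,85,8),a([345,215])),(W,(-55,59,8),a([316,217])),(W,(-55,85,70),a([349,267])),(W,(-55,-85,8),a([160,229])),(W,(-55,-59,8),a([187,227])),(W,(-55,-59,70),a([166,279])),(W,(-55,-85,70),a([131,279]))]
p,e=fit(o);print("wrist",p,np.degrees(p[2]),e.round().tolist())
o+=[(T,(-55,85,8),t(391,518)),(T,(-55,-85,8),t(683,455)),(S,(55,85,6),q(495,318)),(S,(55,-85,6),q(232,281))]
p,e=fit(o);print("all",p,np.degrees(p[2]),e.round().tolist())
print(proj(W,[s["eef_pos"]]))
for b in (78,-78):
    c=w(p,[(-55,b,40)])[0];print(c,tobay(c))
c=w(p,[(-55-25,78,35)])[0];print("pre",c);goto(s,c,R_lean(25))
```

```text
wrist [ 5.14472783e+02 -5.06994162e+01  2.19345212e-01] 12.567554909080245 [[4.0, -1.0], [3.0, -0.0], [4.0, 1.0], [-1.0, 0.0], [-0.0, -0.0], [-4.0, 2.0], [-1.0, 4.0]]
all [ 5.14826628e+02 -5.23610491e+01  2.15644356e-01] 12.355511501077673 [[2.0, -0.0], [1.0, -0.0], [2.0, 2.0], [-3.0, -0.0], [-2.0, -0.0], [-6.0, 2.0], [-3.0, 4.0], [-2.0, 1.0], [-5.0, 0.0], [1.0, 1.0], [1.0, 0.0]]
[[323.12314749 303.7544665 ]]
[444.41029935  12.06364121  40.        ] [-191.93944741   79.00993682   40.        ]
[ 477.79069654 -140.32319905   40.        ] [-177.72507069  -76.34112206   40.        ]
pre [419.98933136   6.71421858  35.        ]
shift m [0.0112 0.1065 0.0179] turn [-0.01 -0.04 -0.02]
```

Emit:
servo_tool([
  [-1, 0.004, 0.035, 0.006, 0, 0, 0],
  [-1, 0.008, 0.07, 0.012, 0, 0, 0],
  [-1, 0.011, 0.1, 0.018, 0, 0, 0],
  [-1, 0.011, 0.106, 0.018, 0, 0, 0],
  [-1, 0.011, 0.106, 0.018, 0, 0, 0],
])

```text
clock: 3.02
eef_pos: [425.9, 8.8, 54.4]
tcp_rot: [-1.98, 0.001, 1.685]
contact_force: [-0.7, 0.7, 0.1]
opening: 0.003
```

Emit:
servo_tool([
  [-1, 0, 0.0021, -0.0045, 0, 0, 0],
  [-1, 0, 0.0042, -0.0091, 0, 0, 0],
  [-1, 0, 0.0063, -0.0136, 0, 0, 0],
  [-1, 0, 0.0084, -0.0181, 0, 0, 0],
  [-1, 0, 0.0106, -0.0227, 0, 0, 0],
  [-1, 0, 0.0106, -0.0227, 0, 0, 0],
])

```text
clock: 3.78
eef_pos: [449.8, 11.6, 55.2]
tcp_rot: [-1.982, 0.005, 1.694]
contact_force: [-2.4, 0.7, 0.1]
opening: 0.001
```

Run:
```python
from rig import r
from h import *
s=r.sense();print(s["qpos"].round(3),s["eef_pos"],s["tcp_rot"],s["contact_force"]);print(tobay(s["eef_pos"]))
```

```text
[-0.017  0.275  2.422  0.95   0.063 -2.65 ] [449.84729462  11.6030144   55.22783175] [-1.98157975  0.00473013  1.69417548] [-2.37162728  0.70019611  0.12635185]
[-186.60162195   77.87825053   55.22783175]
```

Emit:
servo_tool([
  [-1, 0, -0.0034, 0.0073, 0.5, 0, 0],
  [-1, 0, -0.0034, 0.0073, 1.1, 0, 0],
  [-1, 0, -0.0034, 0.0073, 1.7, 0, 0],
  [-1, 0, 0.006, 0.0115, 1.7, 0, 0],
  [-1, 0, 0.012, 0.0145, 1.7, 0, 0],
  [-1, 0, 0.012, 0.0145, 1.7, 0, 0],
])

```text
clock: 4.53
eef_pos: [441.1, 10.2, 37.5]
tcp_rot: [-1.685, 0.002, 1.687]
contact_force: [0.3, -0.3, -0.7]
opening: 0.004
```

Run:
```python
from rig import r
from h import *
s=r.sense();print(s["qpos"].round(3),s["eef_pos"],s["tcp_rot"],s["contact_force"]);print(tobay(s["eef_pos"]))
```

```text
[ 0.012  0.344  2.243  0.023  0.442 -1.696] [441.07534251  10.16064848  37.51596928] [-1.68497683  0.00206353  1.68735021] [ 0.26165671 -0.34128764 -0.73149453]
[-195.48475488   77.53544928   37.51596928]
```

Emit:
servo_tool([
  [-1, 0, 0.0005, -0.004, 0, 0, 0],
  [-1, 0, 0.0009, -0.008, 0, 0, 0],
  [-1, 0, 0.0014, -0.012, 0, 0, 0],
  [-1, 0, 0.0018, -0.016, 0, 0, 0],
  [-1, 0, 0.0023, -0.02, 0, 0, 0],
  [-1, 0, 0.0027, -0.024, 0, 0, 0],
  [-1, 0, 0.0032, -0.028, 0, 0, 0],
  [-1, 0, 0.0036, -0.032, 0, 0, 0],
])

```text
clock: 5.52
eef_pos: [472.7, 14.0, 37.6]
tcp_rot: [-1.682, 0.002, 1.685]
contact_force: [-5.4, 1.6, 1.5]
opening: -0.0
```

Run:
```python
from rig import r
from h import *
import cv2
s=r.sense();print(s["qpos"].round(3),s["eef_pos"],s["tcp_rot"],s["contact_force"]);print(tobay(s["eef_pos"]))
a=r.grab_frame("top");cv2.imwrite("pics/t2f.png",a[:,:,::-1])
w_=r.grab_frame("wrist");cv2.imwrite("pics/w2f.png",w_[:,:,::-1])
c=cv2.resize(a[155:305,240:440],None,fx=3,fy=3,interpolation=cv2.INTER_CUBIC)
d=w_[:,:]; d=cv2.resize(d,(600,450));cv2.imwrite("pics/t2.png",c[:,:,::-1]);cv2.imwrite("pics/w2.png",d[:,:,::-1])
```

```text
[ 0.02   0.378  2.176  0.019  0.477 -1.682] [472.71452043  14.0141078   37.61827212] [-1.68221049e+00  1.65634480e-03  1.68515953e+00] [-5.41982611  1.61577158  1.49890353]
[-163.61194035   77.43336023   37.61827212]
```

View pics/t2.png

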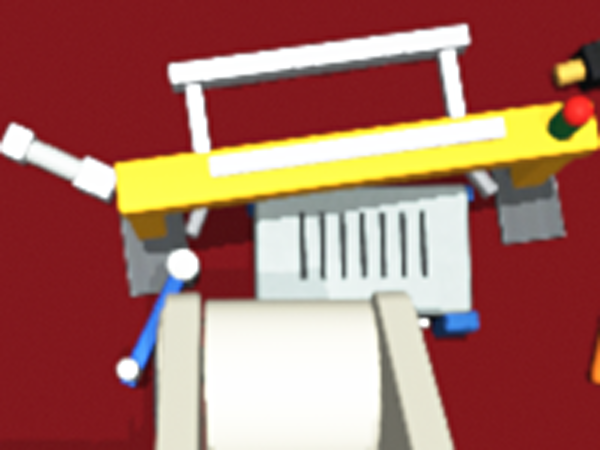

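Emit:
servo_tool([
  [-1, 0, -0.0025, 0.02, 0, 0, 0],
  [-1, 0, -0.0045, 0.04, 0, 0, 0],
  [-1, -0.04, -0.0045, 0.04, 0, 0, 0],
  [-1, -0.085, -0.0045, 0.04, 0, 0, 0],
  [-1, -0.13, -0.0045, 0.04, 0, 0, 0],
  [-1, -0.154, -0.0045, 0.04, 0, 0, 0],
  [-1, -0.154, -0.003, 0.026, 0, 0, 0],
])

```text
clock: 6.5
eef_pos: [466.2, -143.8, 38.6]
tcp_rot: [-1.686, 0.003, 1.682]
contact_force: [1.1, 0.5, 0.4]
opening: 0.001
```

Run:
```python
from rig import r
from h import *
import cv2
s=r.sense();print(s["qpos"].round(3),s["eef_pos"],s["tcp_rot"],s["contact_force"]);print(tobay(s["eef_pos"]))
a=r.grab_frame("wrist");cv2.imwrite("pics/w3.png",a[:,:,::-1])
```

```text
[-0.335  0.394  2.142  0.098  0.503 -2.101] [ 466.21023442 -143.82105093   38.57696898] [-1.68617539  0.00280049  1.68178661] [1.08553631 0.51703721 0.41183422]
[-189.65005373  -78.37504686   38.57696898]
```

View pics/w3.png

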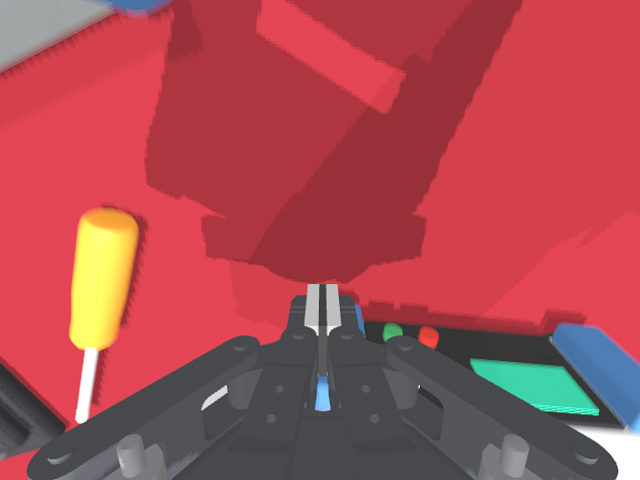

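The tip at (322,285) sits in front of the right bumper, whose inner edge shows at (360,305). The left bumper's lower corners are at (553,332) and (583,325), and the panel lies to the right of the tip.

Run:
```python
from rig import r
from h import *
s=r.sense();W=wristcal(r,s);a=np.array
o=[(W,(-55,-59,8),a([359,304])),(W,(-55,59,8),a([552,332])),(W,(-55,85,8),a([583,325])),(W,(-45,-56,9),a([366,308])),(W,(-45,56,9),a([550,334]))]
p,e=fit(o,(550,-50,.0));print(p,np.degrees(p[2]-BAY[2]),e.round().tolist())
print("bay",tobay(np.r_[p[:2],0]))
for y in(72,-72):print(tobay(w(p,[(-55,y,40)])[0]))
```

```text
[ 5.42249038e+02 -6.20927797e+01 -1.28269681e-02] -7.862526107691868 [[0.0, -4.0], [3.0, -11.0], [14.0, 1.0], [-5.0, 8.0], [-5.0, 1.0]]
bay [-104.05806176   -6.71319622    0.        ]
[-148.69165375   72.13375976   40.        ]
[-168.39037583  -70.51251727   40.        ]
```

Emit:
servo_tool([
  [-1, 0, 0.0007, -0.006, 0, 0, 0],
  [-1, 0, 0.0012, -0.01, 0, 0, 0],
  [-1, 0, 0.0016, -0.014, 0, 0, 0],
  [-1, 0, 0.0021, -0.018, 0, 0, 0],
  [-1, 0, 0.0025, -0.022, 0, 0, 0],
  [-1, 0, 0.003, -0.026, 0, 0, 0],
  [-1, 0, 0.0035, -0.03, 0, 0, 0],
  [-1, 0, 0.0039, -0.034, 0, 0, 0],
  [-1, 0, 0.0044, -0.038, 0, 0, 0],
  [-1, 0, 0.0048, -0.042, 0, 0, 0],
  [-1, 0, 0.0055, -0.048, 0, 0, 0],
  [-1, 0, 0.0055, -0.048, 0, 0, 0],
])

```text
clock: 8.05
eef_pos: [514.8, -136.6, 38.5]
tcp_rot: [-1.686, 0.003, 1.685]
contact_force: [-1.0, 0.7, -0.7]
opening: 0.002
```

Run:
```python
from rig import r
from h import *
import cv2
s=r.sense();print(s["qpos"].round(3),s["eef_pos"],s["tcp_rot"],s["contact_force"]);print(tobay(s["eef_pos"]))
a=r.grab_frame("top");cv2.imwrite("pics/t4f.png",a[:,:,::-1])
c=cv2.resize(a[155:285,270:430],None,fx=4.5,fy=4.5,interpolation=cv2.INTER_CUBIC);cv2.imwrite("pics/t4.png",c[:,:,::-1])
```

```text
[-0.29   0.441  2.049  0.083  0.545 -2.044] [ 514.78964214 -136.59923787   38.52202419] [-1.68638904  0.00255118  1.68500936] [-0.99719464  0.69398286 -0.69906612]
[-140.54997524  -77.23674524   38.52202419]
```

View pics/t4.png

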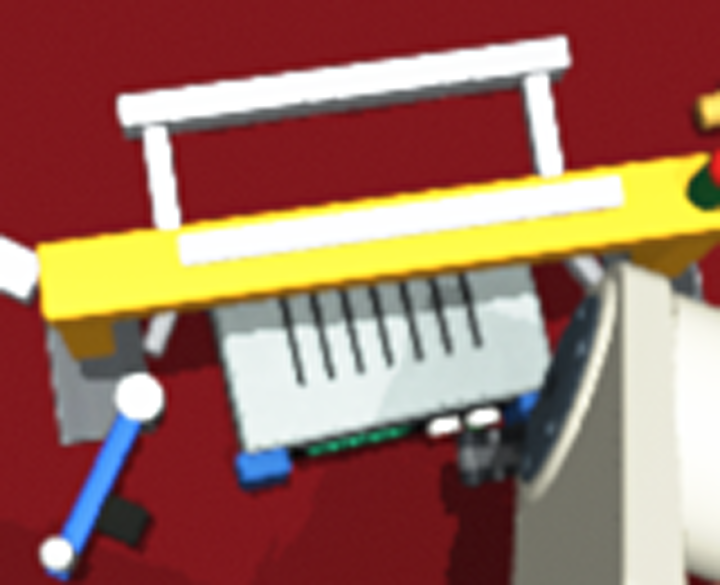

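The top view shows the skew at about +4.5°, with the left bumper's rear at (262,470) and the front edge just under the bar. This matches dead reckoning. Now a quick kinematic fit to see how much lean is available where.

```bash
cat > kin.py <<'E'
from h import *
D=[([.3537,1.6341],[263.6,-566.1,230.55],[-1.5708,.0014,-1.135]),([-.029,2.099],[389.6,-3.86,231.3],[-1.571,-.001,.968]),
([-.052,2.479],[392.58,-7.75,139],[-2.0058,0,1.6877]),([.275,2.422],[449.85,11.6,55.23],[-1.9816,.0047,1.6942]),
([.344,2.243],[441.08,10.16,37.52],[-1.685,.002,1.6874]),([.378,2.176],[472.71,14.01,37.62],[-1.6822,.0017,1.6852]),
([.394,2.142],[466.21,-143.82,38.58],[-1.6862,.0028,1.6818]),([.441,2.049],[514.79,-136.6,38.52],[-1.6864,.0026,1.685])]
def wc(L,p,Ry): q=np.array(p)-L*Ry; return np.hypot(q[0],q[1]),q[2]
def fk(k,j): 
    a1,d1,L2,L3,ph,L=k; return a1+L2*np.sin(j[0])+L3*np.sin(j[0]+j[1]+ph), d1+L2*np.cos(j[0])+L3*np.cos(j[0]+j[1]+ph)
def res(k): return np.concatenate([np.subtract(wc(k[5],p,Ro.from_euler('xyz',e).as_matrix()[:,1]),fk(k,j)) for j,p,e in D])
K=least_squares(res,[100,400,450,450,0,250],x_scale=[50,50,50,50,.1,50]);k=K.x
def ik(p,R):
    rw,zw=wc(k[5],p,R[:,1]);s=least_squares(lambda j:np.subtract((rw,zw),fk(k,j)),[.4,2.1]);j=s.x
    # j5: angle between forearm and tool y
    q=np.array(p)-k[5]*R[:,1];az=np.arctan2(q[1],q[0]);t=j.sum();f=np.array([np.sin(t)*np.cos(az),np.sin(t)*np.sin(az),np.cos(t)])
    return j.round(2),round(float(np.arccos(np.clip(f@R[:,1],-1,1))),2),round(float(np.hypot(*s.fun)),1)
E
python3 - <<'E'
from kin import *
print(k.round(2),np.abs(res(k)).max())
for bx,by,z in[(-175,78,40),(-130,78,40),(-150,-78,40),(-110,78,32),(-65,78,32),(-65,-78,32),(-190,195,57),(-190,195,90),(-104,40,57)]:
    for l in(10,20,30,40,45):print((bx,by,z),l,*ik(w(BAY,[(bx,by,z)])[0],R_lean(l)))
E
```

```text
[-1.1000e-01  2.9414e+02  5.6819e+02  4.9776e+02  1.2000e-01  3.4290e+02] 0.3497542706939498
(-175, 78, 40) 10 [0.34 2.24] 0.38 0.0
(-175, 78, 40) 20 [0.33 2.36] 0.11 0.0
(-175, 78, 40) 30 [0.36 2.48] 0.23 0.0
(-175, 78, 40) 40 [0.47 2.58] 0.61 0.0
(-175, 78, 40) 45 [0.57 2.63] 0.84 0.0
(-130, 78, 40) 10 [0.39 2.15] 0.42 0.0
(-130, 78, 40) 20 [0.37 2.27] 0.16 0.0
(-130, 78, 40) 30 [0.39 2.39] 0.17 0.0
(-130, 78, 40) 40 [0.47 2.49] 0.53 0.0
(-130, 78, 40) 45 [0.55 2.54] 0.73 0.0
(-150, -78, 40) 10 [0.42 2.1 ] 0.47 0.0
(-150, -78, 40) 20 [0.4  2.22] 0.27 0.0
(-150, -78, 40) 30 [0.42 2.32] 0.28 0.0
(-150, -78, 40) 40 [0.49 2.4 ] 0.52 0.0
(-150, -78, 40) 45 [0.55 2.44] 0.67 0.0
(-110, 78, 32) 10 [0.43 2.11] 0.43 0.0
(-110, 78, 32) 20 [0.41 2.24] 0.16 0.0
(-110, 78, 32) 30 [0.43 2.35] 0.17 0.0
(-110, 78, 32) 40 [0.51 2.45] 0.52 0.0
(-110, 78, 32) 45 [0.57 2.5 ] 0.71 0.0
(-65, 78, 32) 10 [0.48 2.02] 0.47 0.0
(-65, 78, 32) 20 [0.45 2.14] 0.2 0.0
(-65, 78, 32) 30 [0.46 2.26] 0.11 0.0
(-65, 78, 32) 40 [0.52 2.36] 0.44 0.0
(-65, 78, 32) 45 [0.57 2.41] 0.62 0.0
(-65, -78, 32) 10 [0.51 1.94] 0.53 0.0
(-65, -78, 32) 20 [0.49 2.06] 0.31 0.0
(-65, -78, 32) 30 [0.49 2.17] 0.23 0.0
(-65, -78, 32) 40 [0.54 2.26] 0.43 0.0
(-65, -78, 32) 45 [0.59 2.3 ] 0.58 0.0
(-190, 195, 57) 10 [0.29 2.26] 0.42 0.0
(-190, 195, 57) 20 [0.27 2.38] 0.17 0.0
(-190, 195, 57) 30 [0.3  2.49] 0.2 0.0
(-190, 195, 57) 40 [0.4 2.6] 0.56 0.0
(-190, 195, 57) 45 [0.49 2.64] 0.78 0.0
(-190, 195, 90) 10 [0.22 2.24] 0.51 0.0
(-190, 195, 90) 20 [0.18 2.36] 0.27 0.0
(-190, 195, 90) 30 [0.19 2.47] 0.13 0.0
(-190, 195, 90) 40 [0.26 2.58] 0.43 0.0
(-190, 195, 90) 45 [0.34 2.63] 0.63 0.0
(-104, 40, 57) 10 [0.39 2.08] 0.5 0.0
(-104, 40, 57) 20 [0.36 2.2 ] 0.24 0.0
(-104, 40, 57) 30 [0.37 2.32] 0.13 0.0
(-104, 40, 57) 40 [0.43 2.42] 0.43 0.0
(-104, 40, 57) 45 [0.49 2.47] 0.61 0.0
```

Run:
```python
from kin import *
from rig import r
s=r.sense()
for bx,by,z in[(-190,-80,150),(-165,78,36),(-160,78,100)]:
    for l in(10,20,30,40,45):print((bx,by,z),l,*ik(w(BAY,[(bx,by,z)])[0],R_lean(l)))
R=R_lean(6.5)@np.diag([-1,1,-1]);goto(s,w(BAY,[(-190,-80,150)])[0],R_lean(6.5));
```

```text
(-190, -80, 150) 10 [0.17 2.11] 0.71 0.0
(-190, -80, 150) 20 [0.12 2.22] 0.53 0.0
(-190, -80, 150) 30 [0.11 2.32] 0.41 0.0
(-190, -80, 150) 40 [0.14 2.42] 0.45 0.0
(-190, -80, 150) 45 [0.17 2.46] 0.53 0.0
(-165, 78, 36) 10 [0.36 2.22] 0.38 0.0
(-165, 78, 36) 20 [0.35 2.35] 0.11 0.0
(-165, 78, 36) 30 [0.38 2.46] 0.23 0.0
(-165, 78, 36) 40 [0.49 2.56] 0.61 0.0
(-165, 78, 36) 45 [0.58 2.61] 0.83 0.0
(-160, 78, 100) 10 [0.24 2.18] 0.55 0.0
(-160, 78, 100) 20 [0.19 2.3 ] 0.3 0.0
(-160, 78, 100) 30 [0.19 2.42] 0.07 0.0
(-160, 78, 100) 40 [0.24 2.54] 0.35 0.0
(-160, 78, 100) 45 [0.31 2.59] 0.54 0.0
shift m [-0.0035 -0.1164  0.0361] turn [ 0.01 -0.06 -0.02]
```

Emit:
servo_tool([
  [-1, 0, -0.003, 0.025, 0, 0, 0],
  [-1, 0, -0.025, 0.04, 0, 0, 0],
  [-1, 0, -0.07, 0.037, 0, 0, 0],
  [-1, 0, -0.116, 0.036, 0, 0, 0],
  [-1, 0, -0.116, 0.036, 0, 1, 0],
  [-1, 0, -0.116, 0.036, 0, 2, 0],
  [-1, 0, -0.116, 0.036, 0, 3, 0],
  [-1, 0, -0.116, 0.036, 0, 4, 0],
  [-1, 0, -0.116, 0.036, 0, 5, 0],
  [-1, 0, -0.116, 0.036, 0, 6, 0],
  [-1, 0, -0.116, 0.036, 0, 7, 0],
  [-1, 0, -0.116, 0.036, 0, 8, 0],
])

```text
clock: 9.6
eef_pos: [465.6, -142.0, 149.9]
tcp_rot: [-1.593, -0.114, 0.284]
contact_force: [0.1, -1.1, 0.1]
opening: -0.004
```

Emit:
servo_tool([
  [-1, 0, 0, 0, 0, 1, 0],
  [-1, 0, 0, 0, 0, 2, 0],
  [-1, 0, 0, 0, 0, 3, 0],
  [-1, 0, 0, 0, 0, 4, 0],
  [-1, 0, 0, 0, 0, 5, 0],
  [-1, 0, 0, 0, 0, 6, 0],
  [-1, 0, 0, 0, 0, 7, 0],
  [-1, 0, 0, 0, 0, 8, 0],
  [-1, 0, 0, 0, 0, 9, 0],
  [-1, 0, 0, 0, 0, 10, 0],
  [-1, 0, 0, 0, 0, 10, 0],
])

```text
clock: 10.98
eef_pos: [465.5, -142.1, 149.8]
tcp_rot: [-1.455, -0.003, -1.456]
contact_force: [0.3, -0.3, 0.1]
opening: -0.004
```

Run:
```python
from kin import *
from rig import r
s=r.sense();print(s["qpos"].round(3),s["eef_pos"],tobay(s["eef_pos"]))
goto(s,w(BAY,[(-190,-80,150)])[0],R_lean(45)@np.diag([-1,1,-1]))
```

```text
[-0.333  0.192  2.074  0.068  0.772  1.076] [ 465.47891529 -142.05235312  149.82538203] [-190.15626249  -76.52927539  149.82538203]
shift m [ 0.0035 -0.0001  0.0002] turn [ 3.84 -0.04  0.04]
```

Works as planned. Now lean to 45° through the j4 flip.

Emit:
servo_tool([
  [-1, 0, 0, 0, 0.6, 0, 0],
  [-1, 0, 0, 0, 1.2, 0, 0],
  [-1, 0, 0, 0, 1.7, 0, 0],
  [-1, 0, 0, 0, 2.1, 0, 0],
  [-1, 0, 0, 0, 2.4, 0, 0],
  [-1, 0, 0, 0, 2.7, 0, 0],
  [-1, 0, 0, 0, 3.0, 0, 0],
  [-1, 0, 0, 0, 3.4, 0, 0],
  [-1, 0, 0, 0, 3.84, 0, 0],
  [-1, 0, 0, 0, 3.84, 0, 0],
  [-1, 0, 0, 0, 3.84, 0, 0],
])

```text
clock: 12.35
eef_pos: [465.2, -142.2, 149.5]
tcp_rot: [-0.788, -0.003, -1.456]
contact_force: [-0.0, 0.1, 0.6]
opening: -0.002
```

Run:
```python
from kin import *
from rig import r
s=r.sense();print(s["qpos"].round(3),s["eef_pos"],tobay(s["eef_pos"]),s["tcp_rot"])
goto(s,w(BAY,[(-190,-76,150)])[0],R_lean(45))
```

```text
[-0.65   0.169  2.472  1.786  0.522 -0.846] [ 465.20277928 -142.17841749  149.5367342 ] [-190.44590659  -76.62010279  149.5367342 ] [-0.78782659 -0.00253023 -1.45603855]
shift m [-0.0006 -0.      0.0006] turn [-0.08 17.97  0.02]
```

Emit:
servo_tool([
  [-1, 0, 0, 0, 0, 1, 0],
  [-1, 0, 0, 0, 0, 2, 0],
  [-1, 0, 0, 0, 0, 3, 0],
  [-1, 0, 0, 0, 0, 4, 0],
  [-1, 0, 0, 0, 0, 5, 0],
  [-1, 0, 0, 0, 0, 6, 0],
  [-1, 0, 0, 0, 0, 7, 0],
  [-1, 0, 0, 0, 0, 8, 0],
  [-1, 0, 0, 0, 0, 9, 0],
  [-1, 0, 0, 0, 0, 10, 0],
  [-1, 0, 0, 0, 0, 11, 0],
  [-1, 0, 0, 0, 0, 12, 0],
])

```text
clock: 13.85
eef_pos: [465.8, -142.0, 150.1]
tcp_rot: [-2.034, 0.658, 2.569]
contact_force: [0.2, 0.2, -0.8]
opening: 0.0
```

Run:
```python
from kin import *
from rig import r
s=r.sense();print(s["qpos"].round(3),tobay(s["eef_pos"]),s["tcp_rot"])
goto(s,w(BAY,[(-172,76,90)])[0],R_lean(45))
```

```text
[-0.649  0.168  2.471  1.787  0.522  1.253] [-189.86035378  -76.50231963  150.14123269] [-2.03403501  0.65781636  2.56886009]
shift m [ 0.1034  0.0539 -0.1166] turn [-0.03  5.95 -0.04]
```

Emit:
servo_tool([
  [-1, 0.015, 0.008, -0.017, 0, 1, 0],
  [-1, 0.03, 0.016, -0.034, 0, 2, 0],
  [-1, 0.048, 0.025, -0.054, 0, 3, 0],
  [-1, 0.066, 0.034, -0.074, 0, 4, 0],
  [-1, 0.085, 0.044, -0.096, 0, 5, 0],
  [-1, 0.103, 0.054, -0.116, 0, 5.95, 0],
  [-1, 0.103, 0.054, -0.116, 0, 5.95, 0],
  [-1, 0.103, 0.054, -0.116, 0, 5.95, 0],
])

```text
clock: 14.85
eef_pos: [464.5, 11.4, 89.4]
tcp_rot: [-2.356, 0.009, 1.695]
contact_force: [-0.2, -0.0, 0.0]
opening: 0.004
```

Run:
```python
from kin import *
from rig import r
s=r.sense();print(s["qpos"].round(3),tobay(s["eef_pos"]),s["tcp_rot"])
goto(s,w(BAY,[(-162,75,34)])[0],R_lean(45))
import cv2
a=r.grab_frame("wrist");cv2.imwrite("pics/w5.png",a[:,:,::-1])
```

```text
[-0.08   0.346  2.614  2.899  0.608  1.619] [-172.06839982   75.88272685   89.44099959] [-2.35632812  0.00935274  1.69522601]
shift m [-0.0004  0.0463  0.0321] turn [ 0.    0.04 -0.04]
```

View pics/w5.png

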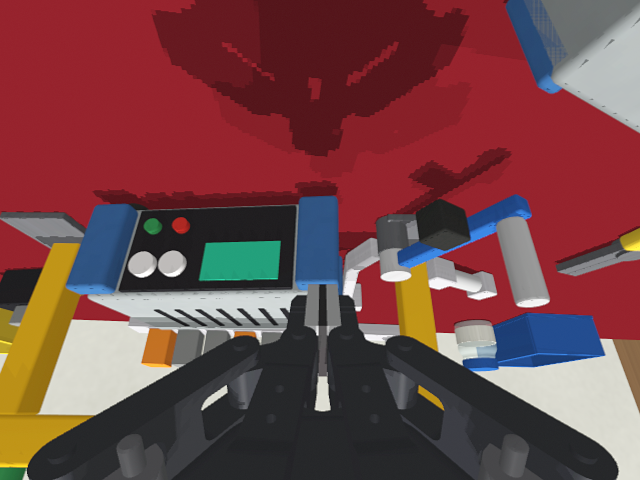

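Left bumper's rear face has corners (301,198), (336,195), (338,290) and (298,287). The right's are (100,206), (138,206), (117,291) and (68,287). The peg runs from (512,220) to (532,303).

```bash
cat >> h.py <<'E'
def supfit(W,lb,rb,p0):
    P=[(-55,59,8),(-55,85,8),(-55,85,70),(-55,59,70)]
    Q=[(-55,-85,8),(-55,-59,8),(-55,-59,70),(-55,-85,70)]
    o=[(W,p,np.array(u)) for p,u in zip(P+Q,list(lb)+list(rb)) if u is not None]
    p,e=fit(o,p0);print("world",p.round(2),"skew",np.degrees(p[2]-BAY[2]).round(2),"bay",tobay(np.r_[p[:2],0]).round(1));print(e.round(1).tolist())
    for y in(72,-72):print(y,tobay(w(p,[(-55,y,40)])[0]).round(1))
    return p
E
python3 - <<'E'
from rig import r
from h import *
s=r.sense();W=wristcal(r,s)
supfit(W,[(301,198),(336,195),(338,290),(298,287)],[(100,206),(138,206),(117,291),(68,287)],(560,-50,.2))
print(proj(W,w(BAY,[(-91,130,42),(-30,97,20),(-30,-97,20)])),tobay(np.r_[456.7,113,88]))
E
```

```text
world [ 5.6651e+02 -4.6160e+01  2.2000e-01] skew 5.33 bay [-78.    6.1   0. ]
[[0.1, 0.3], [3.8, 1.6], [3.3, -4.0], [-1.0, -0.1], [-0.1, 1.2], [-3.4, -0.3], [-8.8, -0.1], [1.1, 4.7]]
72 [-139.5   72.7   40. ]
-72 [-126.1  -70.7   40. ]
[[396.84906878 272.21812865]
 [346.88398768 273.29119143]
 [140.88812511 271.42627041]] [-167.2205959   177.64139047   88.        ]
```

Emit:
servo_tool([
  [-1, 0, 0.015, 0.011, 0, 0, 0],
  [-1, 0, 0.031, 0.022, 0, 0, 0],
  [-1, 0, 0.046, 0.032, 0, 0, 0],
  [-1, 0, 0.046, 0.032, 0, 0, 0],
])

```text
clock: 15.4
eef_pos: [473.8, 10.6, 33.0]
tcp_rot: [-2.354, 0.008, 1.69]
contact_force: [0.7, 1.0, 0.6]
opening: -0.003
```

Emit:
servo_tool([
  [-1, 0, 0.006, -0.006, 0, 0, 0],
  [-1, 0, 0.009, -0.009, 0, 0, 0],
  [-1, 0, 0.012, -0.012, 0, 0, 0],
  [-1, 0, 0.015, -0.015, 0, 0, 0],
  [-1, 0, 0.018, -0.018, 0, 0, 0],
  [-1, 0, 0.021, -0.021, 0, 0, 0],
  [-1, 0, 0.024, -0.024, 0, 0, 0],
  [-1, 0, 0.027, -0.027, 0, 0, 0],
  [-1, 0, 0.03, -0.03, 0, 0, 0],
  [-1, 0, 0.033, -0.033, 0, 0, 0],
  [-1, 0, 0.036, -0.036, 0, 0, 0],
  [-1, 0, 0.036, -0.036, 0, 0, 0],
])

```text
clock: 16.9
eef_pos: [523.9, 17.9, 34.0]
tcp_rot: [-2.355, 0.008, 1.692]
contact_force: [-1.6, 0.5, -0.2]
opening: -0.002
```

Run:
```python
from rig import r
from h import *
s=r.sense();print(s["qpos"].round(3),tobay(s["eef_pos"]),s["tcp_rot"],s["contact_force"])
```

```text
[-0.038  0.565  2.5    2.978  0.709  1.576] [-112.36169944   74.9231492    33.95006699] [-2.35502357  0.00848567  1.69204387] [-1.64810233  0.45608983 -0.20699989]
```

Emit:
servo_tool([
  [-1, 0, -0.014, 0.014, 0, 0, 0],
  [-1, 0, -0.028, 0.028, 0, 0, 0],
  [-1, -0.04, -0.028, 0.028, 0, 0, 0],
  [-1, -0.085, -0.028, 0.028, 0, 0, 0],
  [-1, -0.13, -0.028, 0.028, 0, 0, 0],
  [-1, -0.15, -0.028, 0.028, 0, 0, 0],
  [-1, -0.15, -0.021, 0.021, 0, 0, 0],
  [-1, -0.15, -0.016, 0.016, 0, 0, 0],
])

```text
clock: 17.9
eef_pos: [520.3, -133.6, 35.3]
tcp_rot: [-2.356, 0.009, 1.691]
contact_force: [0.6, 0.8, -0.9]
opening: 0.001
```

Emit:
servo_tool([
  [-1, 0, 0.004, -0.004, 0, 0, 0],
  [-1, 0, 0.007, -0.007, 0, 0, 0],
  [-1, 0, 0.01, -0.01, 0, 0, 0],
  [-1, 0, 0.013, -0.013, 0, 0, 0],
  [-1, 0, 0.016, -0.016, 0, 0, 0],
  [-1, 0, 0.016, -0.016, 0, 0, 0],
])

```text
clock: 18.65
eef_pos: [542.1, -130.9, 34.8]
tcp_rot: [-2.355, 0.008, 1.692]
contact_force: [-0.5, -0.6, 0.0]
opening: 0.003
```

Run:
```python
from rig import r
from h import *
s=r.sense();print(s["qpos"].round(3),tobay(s["eef_pos"]),s["tcp_rot"],s["contact_force"])
```

```text
[-0.487  0.565  2.386  2.403  0.634  1.741] [-112.75678306  -74.93072804   34.80842605] [-2.35487043  0.00824868  1.69169602] [-0.48388554 -0.558273    0.042931  ]
```

```bash
cat > see.py <<'E'
from h import *
import cv2
from scipy.optimize import minimize
def hulls(W,p):
    for y in(72,-72):
        P=[(x,y+d,z) for x in(-55,-40) for d in(-13,13) for z in(8,70)]
        yield cv2.convexHull(proj(W,w(p,P)).astype(np.float32))
def see(img,W,p0):
    hsv=cv2.cvtColor(img,cv2.COLOR_RGB2HSV);m=cv2.inRange(hsv,(100,90,50),(118,255,255))
    roi=np.zeros_like(m)
    for h in hulls(W,p0):cv2.fillConvexPoly(roi,h.astype(np.int32),255)
    roi=cv2.dilate(roi,np.ones((41,41)));m&=roi
    def cost(p):
        a=np.zeros_like(m)
        for h in hulls(W,p):cv2.fillConvexPoly(a,np.round(h*16).astype(np.int32),255,shift=4)
        return -(a&m).sum()/max((a|m).sum(),1)
    p=np.array(p0,float)
    for _ in range(3):
        s=minimize(cost,p,method="Nelder-Mead",options=dict(initial_simplex=[p,p+[8,0,0],p+[0,8,0],p+[0,0,.06]],xatol=.02,fatol=1e-5));p=s.x
    print("iou",round(-s.fun,3),"skew",np.degrees(p[2]-BAY[2]).round(2),"bay",tobay(np.r_[p[:2],0]).round(1),[tobay(w(p,[(-55,y,40)])[0])[:2].round(1).tolist() for y in(72,-72)])
    return p
E
python3 - <<'E'
from see import *
from rig import r
s={"tcp_rot":np.array([-2.35632812,.00935274,1.69522601]),"eef_pos":np.array([464.5,11.4,89.44])}
see(cv2.imread("pics/w5.png")[:,:,::-1].copy(),wristcal(r,s),(566,-46,.22))
see(cv2.imread("pics/w5.png")[:,:,::-1].copy(),wristcal(r,s),(572,-42,.18))
E
```

```text
iou -0.0 skew 3.19 bay [-72.5  32.4   0. ] [[-131.5, 101.3], [-123.5, -42.5]]
iou -0.0 skew -3.69 bay [-66.1  35.7   0. ] [[-116.3, 111.1], [-125.6, -32.6]]see.py:16: RuntimeWarning: overflow encountered in scalar negative
  return -(a&m).sum()/max((a|m).sum(),1)
```

Emit:
servo_tool([
  [-1, 0, -0.016, 0.016, 0, 0, 0],
  [-1, 0, -0.032, 0.032, 0, 0, 0],
  [-1, 0.03, -0.043, 0.02, 0, 0, 0],
  [-1, 0.075, -0.053, 0.011, 0, 0, 0],
  [-1, 0.075, -0.053, 0.011, 0, 0, 0],
  [-1, 0.075, -0.053, 0.011, 0, 0, 0],
])

```text
clock: 19.4
eef_pos: [488.7, -61.9, 64.2]
tcp_rot: [-2.356, 0.009, 1.692]
contact_force: [0.4, 0.0, -0.5]
opening: 0.001
```

Run:
```python
from see import *
from rig import r
s=r.sense();print(tobay(s["eef_pos"]),s["clock"])
a=r.grab_frame("wrist");cv2.imwrite("pics/w6.png",a[:,:,::-1]);p=w(BAY,[(-48,3,0)])[0]
see(a,wristcal(r,s),(p[0],p[1],.1))
```

```text
[-157.1679136     0.15917759   64.2475292 ] 19.4
iou -0.0 skew -8.27 bay [-50.   30.1   0. ] [[-94.1, 109.3], [-114.8, -33.2]]see.py:16: RuntimeWarning: overflow encountered in scalar negative
  return -(a&m).sum()/max((a|m).sum(),1)
```

View pics/w6.png

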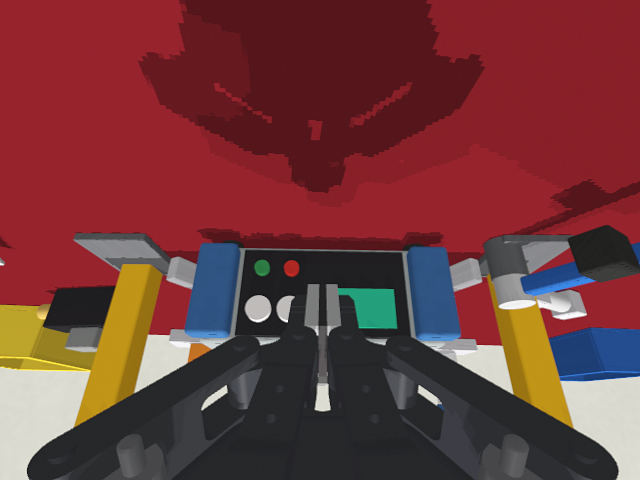

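The view shows the supply square at the mouth: left bumper (408–460, 247–340), right bumper (188–240, 243–338). I'll fix the unsigned-overflow bug and measure.

```bash
sed -i 's/return -(a&m).sum().*/return -float(cv2.countNonZero(a\&m))\/max(cv2.countNonZero(a|m),1)/' see.py
python3 - <<'E'
from see import *
from rig import r
s={"tcp_rot":np.array([-2.35632812,.00935274,1.69522601]),"eef_pos":np.array([464.5,11.4,89.44])}
see(cv2.imread("pics/w5.png")[:,:,::-1].copy(),wristcal(r,s),(572,-42,.18))
s=r.sense();p=w(BAY,[(-48,3,0)])[0];W=wristcal(r,s)
see(cv2.imread("pics/w6.png")[:,:,::-1].copy(),W,(p[0],p[1],.1))
print(proj(W,w(BAY,[(-91,130,43),(-65,108,20),(-65,-108,20)])))
E
```

```text
iou 0.851 skew 4.77 bay [-80.3   5.2   0. ] [[-141.1, 72.4], [-129.1, -71.1]]
iou 0.863 skew -1.69 bay [-49.  -2.   0.] [[-101.8, 71.6], [-106.1, -72.3]]
[[518.03868729 302.05290036]
 [464.52794401 282.11922706]
 [185.18480564 279.94494088]]
```

Emit:
servo_tool([
  [-1, 0.04, 0.007, 0.007, 0, 0, 0],
  [-1, 0.075, 0.015, 0.015, 0, 0, 0],
  [-1, 0.075, 0.021, 0.021, 0, 0, 0],
  [-1, 0.075, 0.03, 0.012, 0, 0, 0],
  [-1, 0.075, 0.04, 0.002, 0, 0, 0],
  [-1, 0.075, 0.04, 0.002, 0, 0, 0],
])

```text
clock: 20.2
eef_pos: [508.5, 14.1, 34.9]
tcp_rot: [-2.359, 0.009, 1.689]
contact_force: [-0.2, 0.1, 0.1]
opening: -0.002
```

Emit:
servo_tool([
  [-1, 0, 0.005, -0.005, 0, 0, 0],
  [-1, 0, 0.01, -0.01, 0, 0, 0],
  [-1, 0, 0.013, -0.013, 0, 0, 0],
  [-1, 0, 0.016, -0.016, 0, 0, 0],
  [-1, 0, 0.019, -0.019, 0, 0, 0],
  [-1, 0, 0.022, -0.022, 0, 0, 0],
  [-1, 0, 0.025, -0.025, 0, 0, 0],
  [-1, 0, 0.025, -0.025, 0, 0, 0],
])

```text
clock: 21.2
eef_pos: [540.3, 19.9, 33.3]
tcp_rot: [-2.354, 0.008, 1.692]
contact_force: [-2.5, 0.8, 0.2]
opening: -0.001
```

Run:
```python
from rig import r
from h import *
s=r.sense();print(s["qpos"].round(3),tobay(s["eef_pos"]),s["tcp_rot"],s["contact_force"])
```

```text
[-0.029  0.565  2.467  2.981  0.674  1.584] [-95.80626923  74.888557    33.32128922] [-2.35394228  0.00834287  1.69196354] [-2.4742853   0.83483721  0.24253787]
```

Emit:
servo_tool([
  [-1, 0, -0.014, 0.014, 0, 0, 0],
  [-1, 0, -0.028, 0.028, 0, 0, 0],
  [-1, -0.04, -0.028, 0.028, 0, 0, 0],
  [-1, -0.085, -0.028, 0.028, 0, 0, 0],
  [-1, -0.13, -0.028, 0.028, 0, 0, 0],
  [-1, -0.15, -0.028, 0.028, 0, 0, 0],
  [-1, -0.15, -0.021, 0.021, 0, 0, 0],
  [-1, -0.15, -0.016, 0.016, 0, 0, 0],
])

```text
clock: 22.2
eef_pos: [537.1, -131.6, 35.0]
tcp_rot: [-2.356, 0.008, 1.691]
contact_force: [0.0, -0.1, 0.4]
opening: -0.0
```

Emit:
servo_tool([
  [-1, 0, 0.004, -0.004, 0, 0, 0],
  [-1, 0, 0.007, -0.007, 0, 0, 0],
  [-1, 0, 0.01, -0.01, 0, 0, 0],
  [-1, 0, 0.013, -0.013, 0, 0, 0],
  [-1, 0, 0.016, -0.016, 0, 0, 0],
  [-1, 0, 0.019, -0.019, 0, 0, 0],
  [-1, 0, 0.022, -0.022, 0, 0, 0],
  [-1, 0, 0.025, -0.025, 0, 0, 0],
  [-1, 0, 0.025, -0.025, 0, 0, 0],
])

```text
clock: 23.32
eef_pos: [571.5, -127.3, 34.7]
tcp_rot: [-2.355, 0.008, 1.692]
contact_force: [-0.0, -1.1, -0.8]
opening: 0.001
```

Run:
```python
from rig import r
from h import *
s=r.sense();print(s["qpos"].round(3),tobay(s["eef_pos"]),s["tcp_rot"],s["contact_force"])
```

```text
[-0.441  0.572  2.335  2.418  0.595  1.779] [-83.14568396 -75.02879539  34.7415296 ] [-2.35471448  0.00823088  1.69162156] [-0.01574857 -1.11720915 -0.76734957]
```

Emit:
servo_tool([
  [-1, 0, -0.016, 0.016, 0, 0, 0],
  [-1, 0, -0.032, 0.032, 0, 0, 0],
  [-1, 0.03, -0.05, 0.034, 0, 0, 0],
  [-1, 0.075, -0.068, 0.026, 0, 0, 0],
  [-1, 0.075, -0.068, 0.026, 0, 0, 0],
  [-1, 0.075, -0.068, 0.026, 0, 0, 0],
])

```text
clock: 24.08
eef_pos: [497.4, -60.9, 64.4]
tcp_rot: [-2.357, 0.009, 1.692]
contact_force: [0.1, -0.4, -0.5]
opening: 0.001
```

```bash
cat > look.py <<'E'
from see import *
from rig import r
import sys
s=r.sense();print("tcp",tobay(s["eef_pos"]),s["clock"])
a=r.grab_frame("wrist");cv2.imwrite(f"pics/{sys.argv[1]}.png",a[:,:,::-1]);p=w(BAY,[(float(sys.argv[2]),0,0)])[0]
see(a,wristcal(r,s),(p[0],p[1],BAY[2]+np.radians(float(sys.argv[3]))))
E
python3 look.py w7 -24 3
```

```text
tcp [-1.48462266e+02 -2.05078521e-03  6.43651141e+01] 24.075
iou 0.858 skew 2.71 bay [-24.5   2.4   0. ] [[-82.8, 71.7], [-76.0, -72.1]]
```

Emit:
servo_tool([
  [-1, 0.04, 0.007, 0.007, 0, 0, 0],
  [-1, 0.075, 0.015, 0.015, 0, 0, 0],
  [-1, 0.075, 0.021, 0.021, 0, 0, 0],
  [-1, 0.075, 0.033, 0.009, 0, 0, 0],
  [-1, 0.075, 0.045, -0.003, 0, 0, 0],
  [-1, 0.075, 0.055, -0.013, 0, 0, 0],
  [-1, 0.075, 0.055, -0.013, 0, 0, 0],
])

```text
clock: 25.0
eef_pos: [537.1, 18.3, 34.4]
tcp_rot: [-2.358, 0.009, 1.69]
contact_force: [-0.8, -0.5, 0.7]
opening: -0.002
```

Emit:
servo_tool([
  [-1, 0, 0.004, -0.004, 0, 0, 0],
  [-1, 0, 0.007, -0.007, 0, 0, 0],
  [-1, 0, 0.01, -0.01, 0, 0, 0],
  [-1, 0, 0.013, -0.013, 0, 0, 0],
  [-1, 0, 0.016, -0.016, 0, 0, 0],
  [-1, 0, 0.019, -0.019, 0, 0, 0],
  [-1, 0, 0.022, -0.022, 0, 0, 0],
  [-1, 0, 0.022, -0.022, 0, 0, 0],
])

```text
clock: 26.0
eef_pos: [565.7, 22.9, 33.3]
tcp_rot: [-2.354, 0.008, 1.692]
contact_force: [-1.6, 1.6, -0.4]
opening: 0.001
```

Run:
```python
from rig import r
from h import *
s=r.sense();print(s["qpos"].round(3),tobay(s["eef_pos"]),s["contact_force"])
```

```text
[-0.018  0.566  2.416  2.984  0.626  1.594] [-70.28069385  74.74474559  33.28671663] [-1.61087337  1.57546623 -0.42856943]
```

Emit:
servo_tool([
  [-1, 0, -0.014, 0.014, 0, 0, 0],
  [-1, 0, -0.026, 0.026, 0, 0, 0],
  [-1, -0.04, -0.026, 0.026, 0, 0, 0],
  [-1, -0.085, -0.026, 0.026, 0, 0, 0],
  [-1, -0.13, -0.026, 0.026, 0, 0, 0],
  [-1, -0.15, -0.026, 0.026, 0, 0, 0],
  [-1, -0.15, -0.018, 0.018, 0, 0, 0],
  [-1, -0.15, -0.012, 0.012, 0, 0, 0],
])

```text
clock: 27.0
eef_pos: [567.9, -127.8, 34.9]
tcp_rot: [-2.356, 0.008, 1.691]
contact_force: [-0.1, -0.6, 0.3]
opening: -0.004
```

Emit:
servo_tool([
  [-1, 0, 0.004, -0.004, 0, 0, 0],
  [-1, 0, 0.007, -0.007, 0, 0, 0],
  [-1, 0, 0.01, -0.01, 0, 0, 0],
  [-1, 0, 0.013, -0.013, 0, 0, 0],
  [-1, 0, 0.016, -0.016, 0, 0, 0],
  [-1, 0, 0.016, -0.016, 0, 0, 0],
])

```text
clock: 27.75
eef_pos: [589.7, -125.1, 34.7]
tcp_rot: [-2.355, 0.008, 1.692]
contact_force: [-1.0, -0.8, -0.3]
opening: -0.001
```

Run:
```python
from rig import r
from h import *
s=r.sense();print(s["qpos"].round(3),tobay(s["eef_pos"]),s["contact_force"])
```

```text
[-0.415  0.577  2.303  2.423  0.571  1.802] [-64.77746531 -75.13831138  34.72517463] [-0.99625676 -0.77539199 -0.30951147]
```

Emit:
servo_tool([
  [-1, 0, -0.014, 0.014, 0, 0, 0],
  [-1, 0, -0.024, 0.024, 0, 0, 0],
  [-1, 0.04, -0.024, 0.024, 0, 0, 0],
  [-1, 0.085, -0.024, 0.024, 0, 0, 0],
  [-1, 0.13, -0.024, 0.024, 0, 0, 0],
  [-1, 0.15, -0.024, 0.024, 0, 0, 0],
  [-1, 0.15, -0.016, 0.016, 0, 0, 0],
  [-1, 0.15, -0.009, 0.009, 0, 0, 0],
])

```text
clock: 28.75
eef_pos: [560.1, 21.1, 33.9]
tcp_rot: [-2.356, 0.009, 1.691]
contact_force: [0.7, 0.4, -0.8]
opening: 0.002
```

Emit:
servo_tool([
  [-1, 0, 0.003, -0.003, 0, 0, 0],
  [-1, 0, 0.005, -0.005, 0, 0, 0],
  [-1, 0, 0.007, -0.007, 0, 0, 0],
  [-1, 0, 0.009, -0.009, 0, 0, 0],
  [-1, 0, 0.01, -0.01, 0, 0, 0],
  [-1, 0, 0.011, -0.011, 0, 0, 0],
])

```text
clock: 29.5
eef_pos: [573.2, 23.7, 33.2]
tcp_rot: [-2.353, 0.008, 1.692]
contact_force: [-6.6, 1.3, 5.3]
opening: 0.004
```

Run:
```python
from rig import r
from h import *
s=r.sense();print(s["qpos"].round(3),tobay(s["eef_pos"]),s["contact_force"])
```

```text
[-0.015  0.567  2.4    2.985  0.61   1.597] [-62.69554041  74.60970015  33.15578489] [-6.58557956  1.27818928  5.34577558]
```

Emit:
servo_tool([
  [-1, 0, 0.0007, -0.0007, 0, 0, 0],
  [-1, 0, 0.0014, -0.0014, 0, 0, 0],
  [-1, 0, 0.0014, -0.0014, 0, 0, 0],
])

```text
clock: 29.88
eef_pos: [575.3, 24.1, 33.2]
tcp_rot: [-2.353, 0.008, 1.692]
contact_force: [-5.2, 1.7, 4.0]
opening: 0.0
```

Run:
```python
from rig import r
from h import *
s=r.sense();print(s["qpos"].round(3),tobay(s["eef_pos"]),s["contact_force"])
```

```text
[-0.014  0.568  2.396  2.985  0.607  1.598] [-60.55006987  74.70069799  33.16205076] [-5.18024571  1.68749589  3.97572619]
```

Emit:
servo_tool([
  [-1, 0, -0.014, 0.014, 0, 0, 0],
  [-1, 0, -0.024, 0.024, 0, 0, 0],
  [-1, -0.04, -0.024, 0.024, 0, 0, 0],
  [-1, -0.085, -0.024, 0.024, 0, 0, 0],
  [-1, -0.13, -0.024, 0.024, 0, 0, 0],
  [-1, -0.15, -0.024, 0.024, 0, 0, 0],
  [-1, -0.15, -0.016, 0.016, 0, 0, 0],
  [-1, -0.15, -0.009, 0.009, 0, 0, 0],
])

```text
clock: 30.88
eef_pos: [582.5, -126.1, 34.9]
tcp_rot: [-2.355, 0.008, 1.691]
contact_force: [0.0, 0.4, -0.2]
opening: 0.002
```

Emit:
servo_tool([
  [-1, 0, 0.002, -0.002, 0, 0, 0],
  [-1, 0, 0.004, -0.004, 0, 0, 0],
  [-1, 0, 0.006, -0.006, 0, 0, 0],
  [-1, 0, 0.007, -0.007, 0, 0, 0],
  [-1, 0, 0.008, -0.008, 0, 0, 0],
  [-1, 0, 0.009, -0.009, 0, 0, 0],
])

```text
clock: 31.62
eef_pos: [593.8, -125.2, 34.7]
tcp_rot: [-2.354, 0.008, 1.69]
contact_force: [-5.8, -3.2, 3.8]
opening: -0.001
```

Run:
```python
from rig import r
from h import *
s=r.sense();print(s["qpos"].round(3),tobay(s["eef_pos"]),s["contact_force"])
```

```text
[-0.41   0.578  2.296  2.424  0.564  1.808] [-60.74333286 -75.69660609  34.65446893] [-5.79343604 -3.23303904  3.81557171]
```

Emit:
servo_tool([
  [-1, 0, 0.0008, -0.0008, 0, 0, 0],
  [-1, 0, 0.0015, -0.0015, 0, 0, 0],
  [-1, 0, 0.0015, -0.0015, 0, 0, 0],
])

```text
clock: 32.0
eef_pos: [595.6, -125.1, 34.5]
tcp_rot: [-2.354, 0.008, 1.689]
contact_force: [-7.7, -3.1, 5.8]
opening: -0.0
```

Run:
```python
from rig import r
from h import *
s=r.sense();print(s["qpos"].round(3),tobay(s["eef_pos"]),s["contact_force"])
```

```text
[-0.408  0.579  2.292  2.425  0.561  1.811] [-58.98090871 -75.8759225   34.54570326] [-7.73353446 -3.09449743  5.78152482]
```

Emit:
servo_tool([
  [-1, 0, -0.016, 0.016, 0, 0, 0],
  [-1, 0, -0.032, 0.032, 0, 0, 0],
  [-1, 0.03, -0.055, 0.04, 0, 0, 0],
  [-1, 0.075, -0.08, 0.038, 0, 0, 0],
  [-1, 0.075, -0.08, 0.038, 0, 0, 0],
  [-1, 0.075, -0.08, 0.038, 0, 0, 0],
])

```text
clock: 32.75
eef_pos: [505.6, -60.1, 64.4]
tcp_rot: [-2.357, 0.009, 1.692]
contact_force: [1.2, -0.2, 0.2]
opening: 0.0
```

```bash
python3 look.py w8 0 0
python3 - <<'E'
from see import *
from rig import r
a=r.grab_frame("scene");cv2.imwrite("pics/s8f.png",a[:,:,::-1]);b=cv2.imread("pics/w8.png")
c=cv2.resize(a[225:355,195:355],None,fx=5,fy=4.6,interpolation=cv2.INTER_CUBIC)[:598]
cv2.imwrite("pics/s8.png",c[:,:,::-1])
E
```

```text
tcp [-140.14552892   -0.2391685    64.42995527] 32.75
iou 0.82 skew 0.14 bay [2.2 0.9 0. ] [[-52.9, 72.8], [-52.6, -71.2]]
```

View pics/s8.png

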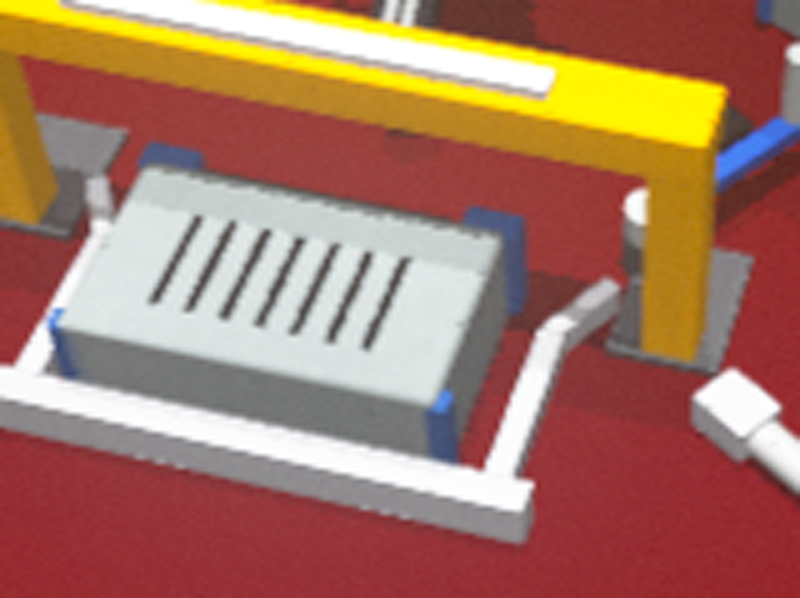

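The scene crop shows the supply between the rails and square to the stop. The front blue corner is visible down to (457,462), right at the stop's inner top edge, so I'll check whether a gap remains.

Run:
```python
from h import *
from rig import r
S=r.calibration("scene");T=r.calibration("top")
def ray(C,u,v,z):
    d=C["R"].T@np.array([(u-C["cx"])/C["fx"],(v-C["cy"])/C["fy"],1]);c=-C["R"].T@C["t"];return tobay(c+d*(z-c[2])/d[2]).round(1)[:2]
q=lambda u,v:(195+u/5-.4,225+v/4.6-.4)
for n,u,v,z in[("stop in L",530,483,30),("stop in R",5,367,30),("stop mid",250,422,30),("front top L",430,402,73),("front top R",66,327,73),("blue L top",440,394,70),("blue R top",54,312,70),("rear L bumper top",523,215,70),("blueL bottom",457,462,0),("blueL bottom",457,462,30),("pivot",642,205,43),("bar L end far bot?",712,155,140)]:
    print(n,ray(S,*q(u,v),z))
t=lambda u,v:(230+u/4-.4,155+v/4-.4)
for u,v in[(269,111),(667,62)]:print("top stop",ray(T,*t(u,v),30))
```

```text
stop in L [ 59.1 120.7]
stop in R [  60.4 -105.6]
stop mid [60.2  2.3]
front top L [56.5 80.3]
front top R [ 59.3 -71.1]
blue L top [49.9 82. ]
blue R top [ 51.5 -80.4]
rear L bumper top [-50.9  85.3]
blueL bottom [39.9 82.7]
blueL bottom [57.  89.5]
pivot [-90.6 126.6]
bar L end far bot? [-50. 164.]
top stop [ 54.8 119.9]
top stop [  53.4 -119. ]
```

Emit:
servo_tool([
  [-1, 0.04, 0.007, 0.007, 0, 0, 0],
  [-1, 0.075, 0.015, 0.015, 0, 0, 0],
  [-1, 0.075, 0.021, 0.021, 0, 0, 0],
  [-1, 0.075, 0.036, 0.006, 0, 0, 0],
  [-1, 0.075, 0.051, -0.009, 0, 0, 0],
  [-1, 0.075, 0.063, -0.021, 0, 0, 0],
  [-1, 0.075, 0.068, -0.026, 0, 0, 0],
  [-1, 0.075, 0.068, -0.026, 0, 0, 0],
])

```text
clock: 33.85
eef_pos: [562.1, 21.6, 33.6]
tcp_rot: [-2.356, 0.008, 1.69]
contact_force: [-0.5, 0.1, 0.3]
opening: -0.0
```

Emit:
servo_tool([
  [-1, 0, 0.003, -0.003, 0, 0, 0],
  [-1, 0, 0.006, -0.006, 0, 0, 0],
  [-1, 0, 0.008, -0.008, 0, 0, 0],
  [-1, 0, 0.009, -0.009, 0, 0, 0],
  [-1, 0, 0.01, -0.01, 0, 0, 0],
  [-1, 0, 0.011, -0.011, 0, 0, 0],
  [-1, 0, 0.011, -0.011, 0, 0, 0],
])

```text
clock: 34.72
eef_pos: [576.0, 23.9, 33.2]
tcp_rot: [-2.353, 0.008, 1.691]
contact_force: [-6.6, -1.1, 3.4]
opening: 0.0
```

Run:
```python
from rig import r
from h import *
s=r.sense();print(s["qpos"].round(3),tobay(s["eef_pos"]),s["contact_force"])
```

```text
[-0.014  0.568  2.395  2.986  0.605  1.598] [-59.90841379  74.41303919  33.20302295] [-6.56809554 -1.11380496  3.44067394]
```

Emit:
servo_tool([
  [-1, 0, 0.0007, -0.0007, 0, 0, 0],
  [-1, 0, 0.0014, -0.0014, 0, 0, 0],
  [-1, 0, 0.0014, -0.0014, 0, 0, 0],
])

```text
clock: 35.1
eef_pos: [576.1, 24.0, 32.8]
tcp_rot: [-2.351, 0.008, 1.69]
contact_force: [-16.3, -2.5, 12.4]
opening: 0.002
```

Emit:
servo_tool([
  [-1, 0, 0.0007, -0.0007, 0, 0, 0],
  [-1, 0, 0.0014, -0.0014, 0, 0, 0],
  [-1, 0, 0.0014, -0.0014, 0, 0, 0],
])

```text
clock: 35.48
eef_pos: [576.2, 24.1, 32.0]
tcp_rot: [-2.348, 0.008, 1.69]
contact_force: [-24.8, -3.9, 18.3]
opening: 0.0
```

Emit:
servo_tool([
  [-1, 0, -0.014, 0.014, 0, 0, 0],
  [-1, 0, -0.026, 0.026, 0, 0, 0],
  [-1, -0.04, -0.026, 0.026, 0, 0, 0],
  [-1, -0.085, -0.026, 0.026, 0, 0, 0],
  [-1, -0.13, -0.026, 0.026, 0, 0, 0],
  [-1, -0.15, -0.026, 0.026, 0, 0, 0],
  [-1, -0.15, -0.016, 0.016, 0, 0, 0],
  [-1, -0.15, -0.011, 0.011, 0, 0, 0],
])

```text
clock: 36.48
eef_pos: [584.7, -125.8, 35.0]
tcp_rot: [-2.356, 0.008, 1.691]
contact_force: [0.3, 0.4, 0.1]
opening: -0.002
```

Emit:
servo_tool([
  [-1, 0, 0.003, -0.003, 0, 0, 0],
  [-1, 0, 0.006, -0.006, 0, 0, 0],
  [-1, 0, 0.008, -0.008, 0, 0, 0],
  [-1, 0, 0.009, -0.009, 0, 0, 0],
  [-1, 0, 0.01, -0.01, 0, 0, 0],
  [-1, 0, 0.01, -0.01, 0, 0, 0],
])

```text
clock: 37.22
eef_pos: [595.5, -124.2, 34.2]
tcp_rot: [-2.352, 0.007, 1.69]
contact_force: [-13.9, -0.8, 10.3]
opening: 0.001
```

Run:
```python
from rig import r
from h import *
s=r.sense();print(s["qpos"].round(3),tobay(s["eef_pos"]),s["contact_force"])
```

```text
[-0.406  0.579  2.292  2.425  0.559  1.812] [-58.93825628 -74.95873528  34.21495458] [-13.93024809  -0.83179336  10.32667168]
```

Emit:
servo_tool([
  [-1, 0, 0.0007, -0.0007, 0, 0, 0],
  [-1, 0, 0.0014, -0.0014, 0, 0, 0],
  [-1, 0, 0.0014, -0.0014, 0, 0, 0],
])

```text
clock: 37.6
eef_pos: [595.7, -124.1, 33.9]
tcp_rot: [-2.35, 0.007, 1.689]
contact_force: [-28.7, -4.1, 22.9]
opening: -0.005
```

Emit:
servo_tool([
  [-1, 0, -0.016, 0.016, 0, 0, 0],
  [-1, 0, -0.032, 0.032, 0, 0, 0],
  [-1, 0.03, -0.055, 0.04, 0, 0, 0],
  [-1, 0.075, -0.08, 0.038, 0, 0, 0],
  [-1, 0.075, -0.08, 0.038, 0, 0, 0],
  [-1, 0.075, -0.08, 0.038, 0, 0, 0],
])

```text
clock: 38.35
eef_pos: [508.7, -59.7, 64.4]
tcp_rot: [-2.357, 0.009, 1.692]
contact_force: [-0.4, -0.2, -0.2]
opening: 0.001
```

```bash
python3 look.py w9 2 0;python3 - <<'E'
from kin import *
from rig import r
s=r.sense();print(s["qpos"].round(3))
for z in (110,57):
  for l in(35,40,45):
    q=w(BAY,[(-167-13.4+27-20,178,z)])[0];print(z,l,*ik(q,R_lean(l)))
    q=w(BAY,[(-181+13,130,z)])[0];print(z,l,*ik(q,R_lean(l)))
q=w(BAY,[(-167+13.4,178,125)])[0]
goto(s,q,R_lean(45))
E
```

```text
tcp [-137.0626345    -0.16914769   64.42050494] 38.35
iou 0.829 skew 1.36 bay [4.3 1.  0. ] [[-52.4, 71.6], [-49.0, -72.3]]
[-0.32   0.459  2.504  2.614  0.627  1.685]
110 35 [0.16 2.49] 0.16 0.0
110 35 [0.16 2.5 ] 0.12 0.0
110 40 [0.2  2.55] 0.32 0.0
110 40 [0.2  2.55] 0.3 0.0
110 45 [0.26 2.6 ] 0.52 0.0
110 45 [0.26 2.61] 0.51 0.0
57 35 [0.34 2.52] 0.34 0.0
57 35 [0.34 2.52] 0.33 0.0
57 40 [0.4  2.57] 0.54 0.0
57 40 [0.4  2.57] 0.53 0.0
57 45 [0.49 2.62] 0.75 0.0
57 45 [0.49 2.62] 0.76 0.0
shift m [ 0.1781 -0.0564 -0.0317] turn [ 0.    0.02 -0.05]
```

Emit:
servo_tool([
  [-1, 0.04, 0.007, 0.007, 0, 0, 0],
  [-1, 0.075, 0.015, 0.015, 0, 0, 0],
  [-1, 0.075, 0.021, 0.021, 0, 0, 0],
  [-1, 0.075, 0.036, 0.006, 0, 0, 0],
  [-1, 0.075, 0.051, -0.009, 0, 0, 0],
  [-1, 0.075, 0.063, -0.021, 0, 0, 0],
  [-1, 0.075, 0.068, -0.026, 0, 0, 0],
  [-1, 0.075, 0.073, -0.031, 0, 0, 0],
  [-1, 0.075, 0.075, -0.033, 0, 0, 0],
  [-1, 0.075, 0.076, -0.034, 0, 0, 0],
  [-1, 0.075, 0.076, -0.034, 0, 0, 0],
])

```text
clock: 39.78
eef_pos: [575.9, 23.8, 33.5]
tcp_rot: [-2.355, 0.008, 1.691]
contact_force: [-0.5, -0.2, 0.1]
opening: 0.001
```

Run:
```python
from rig import r
from h import *
s=r.sense();print(tobay(s["eef_pos"]),s["contact_force"])
```

```text
[-60.04450808  74.38537282  33.54255896] [-0.46857529 -0.20830139  0.06642869]
```

Free at -60.0, as before contact. A little more to feel the face.

Emit:
servo_tool([
  [-1, 0, 0.0007, -0.0007, 0, 0, 0],
  [-1, 0, 0.0014, -0.0014, 0, 0, 0],
  [-1, 0, 0.0014, -0.0014, 0, 0, 0],
])

```text
clock: 40.15
eef_pos: [576.1, 24.0, 33.0]
tcp_rot: [-2.352, 0.008, 1.691]
contact_force: [-9.5, -1.0, 7.1]
opening: 0.001
```

Emit:
servo_tool([
  [-1, 0, 0.0007, -0.0007, 0, 0, 0],
  [-1, 0, 0.0007, -0.0007, 0, 0, 0],
])

```text
clock: 40.4
eef_pos: [576.1, 24.0, 32.6]
tcp_rot: [-2.351, 0.008, 1.691]
contact_force: [-14.0, -2.3, 9.8]
opening: -0.003
```

Run:
```python
from rig import r
from h import *
s=r.sense();print(tobay(s["eef_pos"]),s["contact_force"])
```

```text
[-59.83651941  74.51465098  32.64205236] [-14.00635775  -2.32156362   9.8239966 ]
```

Emit:
servo_tool([
  [-1, 0, -0.02, 0.02, 0, 0, 0],
  [-1, 0, -0.04, 0.04, 0, 0, 0],
  [-1, 0, -0.066, 0.066, 0, 0, 0],
  [-1, 0, -0.09, 0.04, 0, 0, 0],
  [-1, 0, -0.115, 0.018, 0, 0, 0],
  [0, 0.04, -0.135, -0.002, 0, 0, 0],
  [0, 0.08, -0.135, -0.002, 0, 0, 0],
  [0, 0.103, -0.135, -0.002, 0, 0, 0],
  [0, 0.103, -0.135, -0.002, 0, 0, 0],
  [0, 0.103, -0.135, -0.002, 0, 0, 0],
])

```text
clock: 41.65
eef_pos: [473.3, 115.9, 129.7]
tcp_rot: [-2.355, 0.009, 1.692]
contact_force: [-0.7, -0.4, -0.3]
opening: 0.501
```

Run:
```python
from kin import *
from rig import r
import cv2
s=r.sense();print(s["qpos"].round(3),tobay(s["eef_pos"]),s["opening"],s["clock"])
W=wristcal(r,s);print(proj(W,[(456.7,113.1,88),(456.7,113.1,42),(538.8,73,43)]))
a=r.grab_frame("wrist");cv2.imwrite("pics/w10.png",a[:,:,::-1])
```

```text
[0.358 0.199 2.547 3.587 0.41  1.321] [-150.43364597  178.49572088  129.67787223] 0.5007219400534841 41.65
[[322.12132875 209.73571205]
 [322.92756147 137.74998327]
 [256.11474073 211.68301796]]
```

View pics/w10.png

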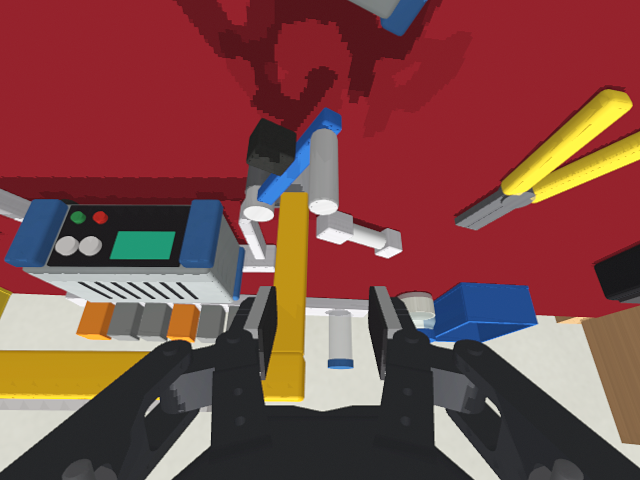

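The peg's top is at (324,207) and its foot at (322,135), both within 3 px of prediction and centred between the fingers. Descend and grip.

Emit:
servo_tool([
  [0, 0, 0.015, 0.017, 0, 0, 0],
  [0, 0, 0.03, 0.034, 0, 0, 0],
  [0, 0, 0.0457, 0.0505, 0, 0, 0],
  [0, 0, 0.0457, 0.0505, 0, 0, 0],
  [-1, 0, 0.0457, 0.0505, 0, 0, 0],
  [-1, 0, 0.0457, 0.0505, 0, 0, 0],
  [-1, 0, 0.0457, 0.0505, 0, 0, 0],
  [-1, 0, 0.0457, 0.0505, 0, 0, 0],
], grip_force=20)

```text
clock: 42.7
eef_pos: [470.6, 115.1, 62.6]
tcp_rot: [-2.357, 0.008, 1.691]
contact_force: [-0.2, -1.1, 3.6]
opening: 0.165
```

Run:
```python
from kin import *
from rig import r
s=r.sense();t=tobay(s["eef_pos"]);print(s["qpos"].round(3),t,s["opening"],s["contact_force"])
R=Ro.from_euler('xyz',s["tcp_rot"]).as_matrix();g=tobay(s["eef_pos"]-19*R[:,1]);print("grasp",g)
piv=tobay(np.array([538.8,73.,0]));print("piv",piv,np.hypot(*(g-piv)[:2]))
piv=np.array([-90.,129.5]);d=(g[:2]-piv);a0=np.arctan2(d[1],d[0]);print("a0",np.degrees(a0))
p0=g[:2];rad=90
for a in list(np.radians(np.arange(np.ceil(np.degrees(a0)/10)*10,271,10)))+[np.radians(272)]:
    q=piv+rad*np.array([np.cos(a),np.sin(a)])-p0;print(int(np.degrees(a)+.5),"x",round(q[1]/1e3,4),"y",round(.7071*q[0]/1e3,4),"z",round(-.7071*q[0]/1e3,4))
```

```text
[0.36  0.463 2.577 3.419 0.688 1.52 ] [-153.15904075  177.96430494   62.63437308] 0.16505623707243197 [-0.24405293 -1.0520172   3.62962834]
grasp [-166.61054646  178.13133821   76.05186517]
piv [-90.7182163  127.76358061   0.        ] 91.08543671375551
a0 147.5931723381885
150 x -0.0036 y -0.0009 z 0.0009
160 x -0.0178 y -0.0056 z 0.0056
170 x -0.033 y -0.0085 z 0.0085
180 x -0.0486 y -0.0095 z 0.0095
190 x -0.0643 y -0.0085 z 0.0085
200 x -0.0794 y -0.0056 z 0.0056
210 x -0.0936 y -0.0009 z 0.0009
220 x -0.1065 y 0.0054 z -0.0054
230 x -0.1176 y 0.0133 z -0.0133
240 x -0.1266 y 0.0224 z -0.0224
250 x -0.1332 y 0.0324 z -0.0324
260 x -0.1373 y 0.0431 z -0.0431
270 x -0.1386 y 0.0542 z -0.0542
272 x -0.1386 y 0.0564 z -0.0564
```

Emit:
servo_tool([
  [-1, -0.0107, -0.0032, 0.0032, 0, 0, 0],
  [-1, -0.025, -0.007, 0.007, 0, 0, 0],
  [-1, -0.041, -0.009, 0.009, 0, 0, 0],
  [-1, -0.0564, -0.009, 0.009, 0, 0, 0],
  [-1, -0.0719, -0.007, 0.007, 0, 0, 0],
  [-1, -0.0865, -0.0032, 0.0032, 0, 0, 0],
  [-1, -0.1, 0.0023, -0.0023, 0, 0, 0],
  [-1, -0.112, 0.0093, -0.0093, 0, 0, 0],
  [-1, -0.1221, 0.0179, -0.0179, 0, 0, 0],
  [-1, -0.1299, 0.0274, -0.0274, 0, 0, 0],
  [-1, -0.1352, 0.0378, -0.0378, 0, 0, 0],
  [-1, -0.1373, 0.0431, -0.0431, 0, 0, 0],
])

```text
clock: 44.2
eef_pos: [547.9, -13.5, 62.8]
tcp_rot: [-2.355, 0.009, 1.693]
contact_force: [-2.3, 8.4, -0.2]
opening: 0.17
```

Run:
```python
from kin import *
from rig import r
s=r.sense();t=tobay(s["eef_pos"]);print(s["qpos"].round(3),t,s["opening"],s["contact_force"])
R=Ro.from_euler('xyz',s["tcp_rot"]).as_matrix();g=tobay(s["eef_pos"]-19*R[:,1]);print("grasp",g)
```

```text
[-0.137  0.471  2.448  2.811  0.57   1.66 ] [-92.4488243   40.80349323  62.77276497] 0.16959295015405404 [-2.25023307  8.41911287 -0.16068653]
grasp [-105.870895     40.95068322   76.21993394]
```

Emit:
servo_tool([
  [-1, 0.001, 0.004, -0.004, 0, 0, 0],
  [-1, 0.001, 0.007, -0.007, 0, 0, 0],
  [-1, 0.001, 0.009, -0.009, 0, 0, 0],
  [-1, 0.001, 0.0105, -0.0105, 0, 0, 0],
  [-1, 0.001, 0.0105, -0.0105, 0, 0, 0],
])

```text
clock: 44.82
eef_pos: [562.3, -12.3, 62.9]
tcp_rot: [-2.355, 0.008, 1.687]
contact_force: [-1.8, -8.7, -0.6]
opening: 0.168
```

Emit:
servo_tool([
  [-1, 0, 0.0007, -0.0007, 0, 0, 0],
  [-1, 0, 0.0014, -0.0014, 0, 0, 0],
  [-1, 0, 0.0014, -0.0014, 0, 0, 0],
])

```text
clock: 45.2
eef_pos: [562.7, -12.3, 62.6]
tcp_rot: [-2.354, 0.007, 1.686]
contact_force: [-13.3, -11.8, 10.8]
opening: 0.167
```

Emit:
servo_tool([
  [-1, 0, 0.0007, -0.0007, 0, 0, 0],
  [-1, 0, 0.0014, -0.0014, 0, 0, 0],
  [-1, 0, 0.0014, -0.0014, 0, 0, 0],
])

```text
clock: 45.58
eef_pos: [563.0, -12.3, 62.4]
tcp_rot: [-2.352, 0.007, 1.685]
contact_force: [-24.5, -15.7, 23.4]
opening: 0.167
```

Run:
```python
from kin import *
from rig import r
s=r.sense();t=tobay(s["eef_pos"]);print(s["qpos"].round(3),t,s["opening"],s["contact_force"])
R=Ro.from_euler('xyz',s["tcp_rot"]).as_matrix();g=tobay(s["eef_pos"]-19*R[:,1]);print("grasp",g)
```

```text
[-0.122  0.475  2.417  2.825  0.541  1.67 ] [-77.24575238  40.1155619   62.37956462] 0.16703488196602972 [-24.4957504  -15.67708487  23.43040562]
grasp [-90.62322374  40.34376108  75.86997548]
```

Emit:
servo_tool([
  [-1, -0.0005, -0.001, 0.001, 0, 0, 0],
  [-1, -0.001, -0.0022, 0.0022, 0, 0, 0],
  [-1, -0.001, -0.0022, 0.0022, 0, 0, 0],
])

```text
clock: 45.95
eef_pos: [562.6, -12.4, 62.7]
tcp_rot: [-2.355, 0.008, 1.69]
contact_force: [-5.8, -4.1, 4.4]
opening: 0.164
```

Emit:
servo_tool([
  [-0.2, 0, 0, 0, 0, 0, 0],
  [-0.2, 0, 0, 0, 0, 0, 0],
  [-0.2, 0, 0, 0, 0, 0, 0],
  [-0.2, 0, 0, 0, 0, 0, 0],
])

```text
clock: 46.45
eef_pos: [562.8, -12.1, 62.9]
tcp_rot: [-2.356, 0.008, 1.691]
contact_force: [-0.5, 0.2, 0.2]
opening: 0.398
```

Emit:
servo_tool([
  [-0.2, 0, -0.01, 0, 0, 0, 0],
  [-0.2, 0, -0.025, 0, 0, 0, 0],
  [-0.2, 0, -0.05, 0, 0, 0, 0],
  [-0.2, 0, -0.08, 0, 0, 0, 0],
  [-0.2, 0, -0.11, 0, 0, 0, 0],
  [-0.2, 0, -0.11, 0, 0, 0, 0],
])

```text
clock: 47.2
eef_pos: [484.5, -21.1, 142.2]
tcp_rot: [-2.358, 0.01, 1.691]
contact_force: [-0.1, -0.8, 0.4]
opening: 0.4
```

```bash
python3 look.py w11 3 0
python3 - <<'E'
from see import *
from rig import r
s=r.sense();print(s["contact_force"],s["qpos"].round(2))
a=r.grab_frame("top");cv2.imwrite("pics/t11f.png",a[:,:,::-1])
b=cv2.imread("pics/w11.png");c=cv2.imread("pics/t11f.png")
cv2.imwrite("pics/fin.png",np.hstack([cv2.resize(b,(400,300)),cv2.resize(c[150:300,240:440],(400,300),interpolation=cv2.INTER_CUBIC)]))
E
```

```text
tcp [-156.3149573    41.12199556  142.16328496] 47.2
iou 0.677 skew 4.71 bay [-3.1  3.4  0. ] [[-63.8, 70.6], [-52.0, -72.9]]
[ 0.95946157 -0.01252252  0.93806465] [-0.2   0.16  2.54  2.53  0.38  1.92]
```

View pics/fin.png

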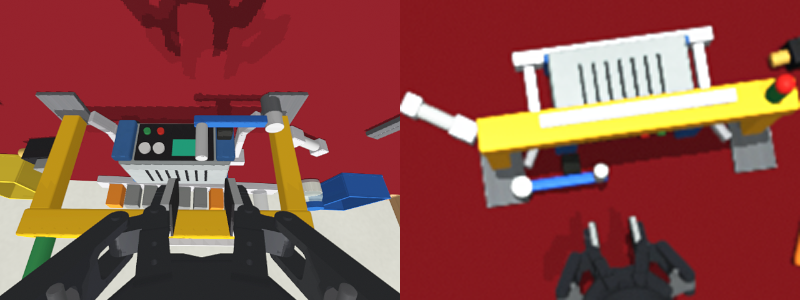

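The keeper is across the mouth behind the left bumper, and the supply's front is flush with the stop. The bumper fit is invalid here because the blue arm overlaps the bumper (IoU 0.68). I'll check the keeper angle and supply numerically.

Run:
```python
from h import *
from rig import r
T=r.calibration("top")
def ray(C,u,v,z):
    d=C["R"].T@np.array([(u-C["cx"])/C["fx"],(v-C["cy"])/C["fy"],1]);c=-C["R"].T@C["t"];return tobay(c+d*(z-c[2])/d[2]).round(1)[:2]
q=lambda u,v:(240+(u-400)/2-.25,150+v/2-.25)
a,b=ray(T,*q(521,187),43),ray(T,*q(601,171),88);print(a,b,np.degrees(np.arctan2(*(b-a)[::-1]))%360)
print("front edge",ray(T,*q(548,54),70),ray(T,*q(688,36),70),"stop in",ray(T,*q(514,65),30),ray(T,*q(713,39),30))
```

```text
[-92.3 130.1] [-92.1  39.7] 270.1267603673277
front edge [51.9 79.5] [ 51.9 -82.3] stop in [ 55.1 120.1] [  55.5 -119.1]
```

```bash
python3 -c "
from rig import r
print(r.sense()['contact_force'].round(1),r.sense()['clock']);print(r.sign_off())"
```

```text
[ 0.3 -0.2 -0.6] 47.3
the job is handed in; nothing more can be done
None
```

I walked the supply into the bay with alternating left and right bumper pushes, left first, and the checks say it is home. I then swung the keeper shut by its peg, released it, backed the arm clear and handed in at 47.3 s with contact force about zero.

- **Skew:** it stayed within about 8° of the bay at every step I measured or worked out, under the 15° limit.
- **Panel:** I kept the fingertips on the bumpers and saw no sign of touching it, but I had no direct check for that.
- **Home against the stop:** a final press on each bumper was blocked hard, at about 25 N left and 29 N right, with no further travel. The two blocked positions differ by about 1 mm across the width, so the supply is square to within about 0.4°.
- **Keeper:** it met its hard stop, and the last top picture puts the arm at 270.1° in the bay's frame, where shut is 270°.
- **Checks that disagreed:**
  - The wrist camera put the supply 2–4 mm past home, and one reading gave a 1.4° skew.
  - The top camera put its front corners about 3 mm short of the stop.
  - The last bumper fit was unusable because the keeper arm overlapped the bumper in the picture.
  - I trusted the contact forces over these.
- **Bystanders:** none was touched as far as I could tell, but I did not measure their positions again at the end.
- **Picture budget:** I viewed 13 pictures, three over the budget of 10.

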